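# Press a lino printing block in the toggle-clamp jig

### The job

The lino has just been taped to its wooden mount and needs pressing: slide the printing block gently along the board, without lifting it, until it sits square against both fences of the jig. Then throw the toggle clamp's handle down over centre so that it locks on the block by itself, take your hand off it and leave it locked for three seconds, and swing the handle back up fully open, without forcing it. Leave the block home against the fences and the jar, eraser and pen beside the jig where they are.

Things in the scene. Friction and masses are not known exactly. Their poses are not given: they have to be found in the camera images.
- jig: fixed plywood jig, board 210 x 175 x 15 mm on the desk: x -85 to 125, y -100 to 75 mm in its own frame; origin at desk height, z up. Two fences 12 mm thick stand 12 mm above the board: near fence, face on the plane x = 0 (y -40 to 50 mm); left fence, face on the plane y = +50 mm (x 0 to 95 mm). The +x and -y sides are open. The toggle clamp stands behind the near fence.
- block_centre (a point): centre of the loose printing block, half-way up: wooden mount with a grey lino face, 60 (own x) x 100 (own y) x 22 mm, 0.25 to 0.5 kg, lying on the board. Home against both fences the point is at x 30, y 0, z 26 mm in the jig's frame, axes parallel to the jig's.
- clamp_handle (a joint): handle hinge. 0 = fully open, handle rising 82 degrees (1.44 rad) above level towards the jig's -x; at q it rises 1.44 - q rad. 1.19 = end stop, locked. With the block under the pad it stiffens from about 0.75, dead centre is at 1.05, past that it snaps to the stop; it needs about 10 N at the crossbar either way. Below 0.7 it stays where it is left.
- clamp_hinge (a point): point on the handle's hinge axis (parallel to the jig's y), at x -58, y 0, z 60 mm in the jig's frame; axes as the jig's. The clamp's steel stand fills x -77 to -17, y -22 to 22 mm round it, up to z 69 mm; the clamp's arm, 8 mm wide and 90 mm long, rises steeply from it when open and lies level along +x over the block when locked.
- crossbar (a point): middle of the handle's black crossbar, to push, hook or lift: round bar 16 mm thick, 84 mm long, parallel to the jig's y, 100 mm from the hinge axis, on a 12 mm round stem from its middle to the hinge. Locked, it is about 85 mm above the desk beyond the board's -x edge with free space below; open, 159 mm above the desk.
- clamp_pad: sprung rubber pad, 26 mm wide, at the end of the clamp's arm; its origin lies on the arm's axis, 29.5 mm from the pad's face. When locked it stands over x 30, y 0 of the jig's frame and presses the block down with about 17 N.
- jar_small: small open paint jar, 43 mm wide, 64 mm high, standing on the desk beyond the jig; origin at the centre of its underside. A bystander.
- rubber_eraser: block eraser 22 x 52 x 13 mm lying on the desk right of the jig; origin at the centre of its underside. A bystander.
- felt_pen: felt pen 135 mm long, 17 mm thick, lying on the desk left of the jig; origin at the centre of its underside. A bystander.

How it is judged:
On the way, in this order (a step that is already met when the one before it is completed fails the run):
1. the block lies square against both fences while the clamp is still open (x of block_centre in the frame of jig between 0.027 and 0.0325 m and y of block_centre in the frame of jig between -0.0025 and 0.003 m and angle between the x axis of block_centre and the x axis of jig, either way round below 0.04 rad and z of block_centre in the frame of jig between 0.022 and 0.029 m and value of joint clamp_handle below 0.5 rad), for 0.2 s.
2. the clamp is locked past centre on the block and stays so for 3 s with the robot touching neither handle nor block (x of block_centre in the frame of jig between 0.027 and 0.0325 m and y of block_centre in the frame of jig between -0.0025 and 0.003 m and angle between the x axis of block_centre and the x axis of jig, either way round below 0.04 rad and z of block_centre in the frame of jig between 0.022 and 0.029 m and value of joint clamp_handle above 1.13 rad and contact force between clamp_pad and block above 8 N and contact force between each of the arm, the fingers and clamp_handle below 0.3 N and contact force between the fingers and block below 0.3 N), for 2.8 s.
At the end, for the whole second after the job is handed in: the handle is back open (joint below 0.2 rad) and still, and the block lies at rest on the board, against both fences within about 2.5 mm and square within 0.04 rad (x of block_centre in the frame of jig between 0.027 and 0.0325 m and y of block_centre in the frame of jig between -0.0025 and 0.003 m and angle between the x axis of block_centre and the x axis of jig, either way round below 0.04 rad and z of block_centre in the frame of jig between 0.022 and 0.029 m and value of joint clamp_handle below 0.2 rad and velocity of joint clamp_handle between -0.1 and 0.1 rad/s and linear speed of block below 0.01 m/s); the robot touches nothing.
It fails at once if the block is lifted off the board or tipped (height (world z) of block_centre above 0.04 m or angle between block_centre's own z axis and vertical above 0.2 rad).
It fails at once if the handle is forced: more than 45 N on it (contact force between the fingers and clamp_handle above 45 N).
It fails at once if the block is pushed hard: more than 35 N from the fingers (contact force between the fingers and block above 35 N).
It fails at once if the jar, eraser or pen is pushed away by more than 3 cm (distance of any of jar_small, rubber_eraser, felt_pen from where it was at the start of the episode above 0.03 m).
It also fails if it takes over 67 s, if anything falls off the work surface, if the arm or the gripper's body presses on something with over 40 N, if the wrist force passes 120 N, or if a joint passes its speed limit or range.

### The arm

A 7-joint arm with a two-finger parallel gripper is mounted at the origin on a cart in front of the work surface, level with it; the furniture and walls round the work are solid. World frame = base frame: x ahead of the robot, y to its left, z up, the work surface at z = 0. Lengths are in m, angles in rad, forces in N, time in s.
With the tool pointing down it reaches from about 0.375 to 0.925 m from the base axis. Payload 3.1 kg.
Tool frame: the origin (TCP) lies at the very end of the fingers, on their centre line; the grasp point (between the pads) lies 19 mm behind it; z points along the fingers, x is the direction in which the jaws open and shut, and the axes are right-handed (so a half turn about z gives the same grasp; the last joint's range is limited). The gripper opens to 85 mm and grips with 20 to 120 N. Pads are 22 mm wide; open, the fingers measure 114 mm over their backs; the gripper's body (76 mm by 85 mm) begins 54 mm behind the grasp point. The pads swing forward as they close: fully open they stand 13 mm farther back than shut.
Start: joints at [1.037, 0.383, 0.044, 1.598, -0.018, 1.161, -0.05], TCP at [0.274, -0.589, 0.231] pointing down, gripper open.
Joint ranges: [-2.61, 2.61], [-0.41, 2.15], [-1.48, 1.57], [0, 2.5], [-1.57, 4.71], [0.05, 1.97], [-2.85, 2.85]. Speed limits (rad/s): [2.79, 2.79, 3.14, 3.14, 3.14, 3.14, 3.14].

### API

Orientations are given as a unit quaternion [w, x, y, z].
In Python, from rig import arm, read_camera, ticket gives the robot as it stands.
- The arm moves only by the tool carry_out, never from a script. Its argument "series" is a list of rows, each a list of 3 entries, a list of its own where there are three numbers: the shift along the tool's x, y, z in m, then the turn, a rotation vector about the tool's x, y, z in degrees, then the finger opening in m, from 0 to 0.0854. In form: [[[x, y, z], [ax, ay, az], jaw], ...]. A call has 1 to 12 rows; each row is the pose to reach, as a shift and turn from the pose commanded when the call began, along the tool's axes at that moment; what a row does not reach only later rows make up. A row lasts 1/8 s, in which the tool goes at most 62.5 mm and 10.7 degrees, less where a joint would pass 70% of its speed; a pose out of reach is approached as far as the arm can. A call with a gripper value outside its range is refused whole. The fingers move at their own pace and stop on an object; "force" is the grip in N (left out, the last holds). Time passes only in rows, so rows that repeat a pose let the fingers close. It gives the time, the measured TCP pose, the force and the opening at its end, in the units of the state.
- arm.get_obs(): the state, without advancing time (a new reading comes with each control period).
- read_camera(name): name is "scene" or "side" or "wrist"; returns a dict with "image" (400x640x3 uint8, red, green, blue), "camera_matrix" (3x3 intrinsics, pixels), "rvec" (rotation vector, rad) and "tvec" (3), from world to camera coordinates, as OpenCV has them. Camera axes: x right, y down, z forward; pixel columns grow to the right and rows downward; lengths in m; the calibration is good to about 2 mm. A picture is of the moment at which its call begins. There is no depth.
- ticket.finish_job(): hands the job in, once; it reports no verdict.
The state is a dict: "time_s": time; "joint_pos": joint angles; "dq": joint speeds; "effort": joint torques, N m; "ee_pos": TCP position; "orientation": TCP orientation; "wrist_force": force on the tool from outside, world axes, zero at the start; "wrist_torque": the same for the moment, N m; "opening": finger opening in m.
Only numpy, scipy, OpenCV 4.12 (cv2) and the standard library are available. Lean on these libraries where they do the work, as an engineer would, in place of code of your own. Each camera call takes 0.05 s, during which the arm holds its last target.

## Working session

There is one attempt and no reset: what is moved stays moved. The work goes in short steps, Python scripts to look and compute and a tool call to move; the robot and the scene stay as the last step left them, time stands still between calls to the robot, and variables do not carry over. Pictures are saved under pics/ and viewed, and the job is handed in when it is done.

Besides the shell and the picture viewer there is one more tool, called as name(argument=value, ...) on one line, values as JSON. carry_out: Moves the arm, as the interface text tells. Its arguments: {"type":"object","properties":{"series":{"type":"array"},"force":{"type":"number"}},"required":["series"]}

```bash
mkdir -p pics; ls
python3 - <<'E'
from rig import arm, read_camera
import cv2
o=arm.get_obs(); print(o)
for n in ["scene","side","wrist"]:
    d=read_camera(n); cv2.imwrite(f"pics/{n}0.png",d["image"][:,:,::-1]); print(n,d["camera_matrix"].tolist(),d["rvec"],d["tvec"])
E
```

```text
pics
{'time_s': 0.0, 'joint_pos': array([ 1.03719551,  0.38385886,  0.04384883,  1.59960306, -0.01787759,
        1.16119673, -0.04988019]), 'dq': array([ 2.89811836e-04, -3.39655810e-04,  5.21809086e-05, -4.47924833e-04,
       -1.14212536e-03,  2.10841282e-03, -1.19898965e-03]), 'effort': array([ 6.32920837e-04, -4.33460748e+01,  1.02498740e+00, -2.49513388e+01,
        1.06024518e-02,  1.12937065e-02, -1.31416414e-05]), 'ee_pos': array([ 0.27396383, -0.58838795,  0.22985852]), 'orientation': array([-6.45071246e-04,  8.43273204e-01, -5.37483503e-01, -1.17080101e-03]), 'wrist_force': array([-0.30673189, -0.37661153,  0.33372056]), 'wrist_torque': array([-0.01211842, -0.02515033, -0.02098335]), 'opening': 0.08569458843616587}
scene [[503.7350540959265, 0.0, 315.7556804839861], [0.0, 503.7350540959265, 195.68554676679068], [0.0, 0.0, 1.0]] [ 2.24699981 -1.06245692  0.3604364 ] [-0.27862186  0.5673868   0.53207948]
side [[466.8762515267545, 0.0, 311.51212327667133], [0.0, 466.8762515267545, 193.26100130757504], [0.0, 0.0, 1.0]] [ 2.27576347 -0.20835532  0.11889428] [-0.57594407  0.30247567  0.67148365]
wrist [[284.65844921121516, 0.0, 324.500298204867], [0.0, 284.65844921121516, 196.4236039318442], [0.0, 0.0, 1.0]] [-2.42212759  1.54506067  0.24412039] [-0.64745218 -0.03873255  0.38065584]
```

View pics/scene0.png

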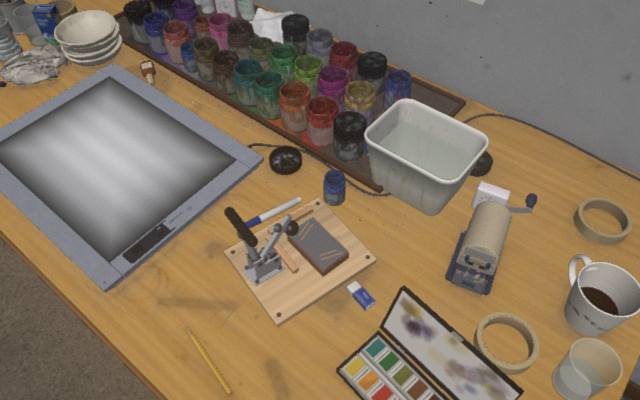

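View pics/side0.png

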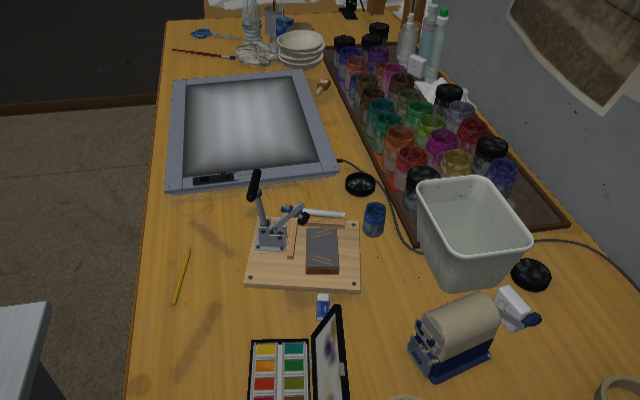

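View pics/wrist0.png

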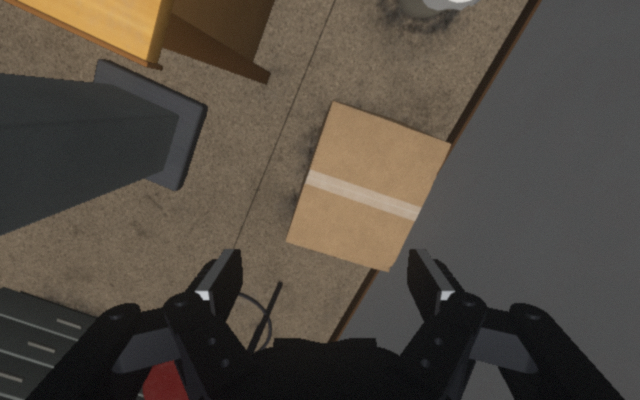

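The scene shows the jig around (300,258), the clamp open at about (250,240), the block at about (318,248), the jar at (334,187), the eraser at (361,294) and the pen at (275,211). I'll enlarge these.

Run:
```python
import cv2
a=cv2.imread("pics/scene0.png")[165:325,215:385]; cv2.imwrite("pics/scene0c.png",cv2.resize(a[:, :],None,fx=3.7,fy=3.7,interpolation=cv2.INTER_CUBIC))
a=cv2.imread("pics/side0.png")[165:325,235:395]; cv2.imwrite("pics/side0c.png",cv2.resize(a,None,fx=3.7,fy=3.7,interpolation=cv2.INTER_CUBIC))
```

```text
(no output)
```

View pics/scene0c.png

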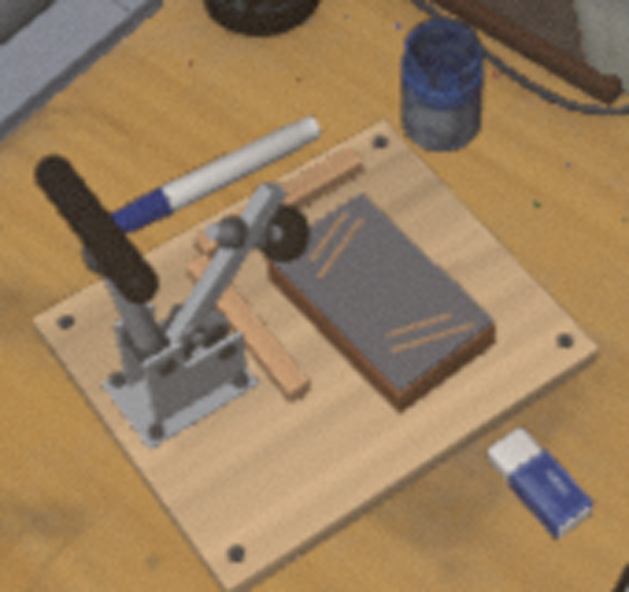

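View pics/side0c.png

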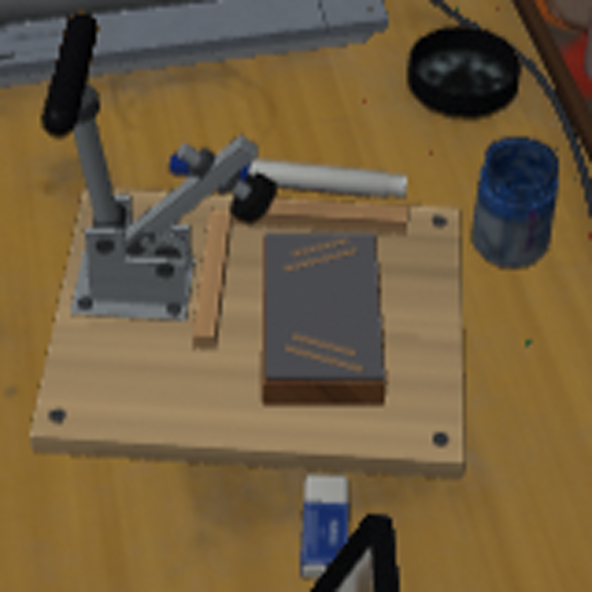

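```bash
cat > h.py <<'E'
import numpy as np, cv2
from scipy.optimize import least_squares
from scipy.spatial.transform import Rotation as R
CAL={}
def cam(d): return d["camera_matrix"],d["rvec"],d["tvec"]
def proj(c,P):
    K,r,t=c; return cv2.projectPoints(np.atleast_2d(P).astype(float),r,t,K,None)[0].reshape(-1,2)
def ray(c,uv,z):
    K,r,t=c; Rm=cv2.Rodrigues(np.array(r))[0]
    out=[]
    for u,v in uv:
        d=Rm.T@np.linalg.inv(K)@np.array([u,v,1]); o=-Rm.T@t
        out.append(o+d*(z-o[2])/d[2])
    return np.array(out)
def w(pose,P):
    x,y,th=pose; P=np.atleast_2d(P); c,s=np.cos(th),np.sin(th)
    return np.c_[x+c*P[:,0]-s*P[:,1], y+s*P[:,0]+c*P[:,1], P[:,2]]
E
cat > m.py <<'E'
from h import *
from rig import read_camera
S=cam(read_camera("scene")); D=cam(read_camera("side"))
import pickle; pickle.dump((S,D),open("cams.pkl","wb"))
f=3.7
def s(l): return np.array(l)/f+[215,165]-0.36
def d(l): return np.array(l)/f+[235,165]-0.36
bs=s([(35,322),(385,122),(597,350),(230,580)]); bd=d([(83,192),(458,208),(463,462),(33,437)])
BP=np.array([[-.085,.075,.015],[.125,.075,.015],[.125,-.1,.015],[-.085,-.1,.015]])
ks=s([(270,265),(362,196),(493,325),(402,392)]); kd=d([(265,235),(376,234),(383,378),(264,380)])
KP=np.array([[-.03,.05,.037],[.03,.05,.037],[.03,-.05,.037],[-.03,-.05,.037]])
for nm,a,b,P in (("jig",bs,bd,BP),("block",ks,kd,KP)):
    ps=ray(S,a,P[0,2]);pd=ray(D,b,P[0,2]); print(nm,ps.round(4).tolist(),pd.round(4).tolist())
    x0=[*ps[:,:2].mean(0),0]
    for th0 in (0,1.5,-1.5,3):
        x0[2]=th0
        F=lambda q:np.r_[(proj(S,w(q,P))-a).ravel(),(proj(D,w(q,P))-b).ravel()]
        r=least_squares(F,x0,loss="soft_l1")
        print(th0,r.x.round(4),round(r.cost,2),F(r.x).round(1) if r.cost<100 else "")
E
python3 m.py
```

```text
jig [[0.5298, 0.2899, 0.015], [0.7316, 0.2381, 0.015], [0.6871, 0.0715, 0.015], [0.4908, 0.1268, 0.015]] [[0.5282, 0.2871, 0.015], [0.7298, 0.2391, 0.015], [0.6865, 0.0712, 0.015], [0.4872, 0.1219, 0.015]]
0 [ 0.5925  0.1979 -0.2506] 7.24 [-1.1 -0.1 -0.4 -0.5  1.2 -0.2 -0.2  4.2  0.  -1.5  1.  -0.3  1.4  0.4
 -1.1  0.1]
1.5 [ 0.5925  0.1979 -0.2506] 7.24 [-1.1 -0.1 -0.4 -0.5  1.2 -0.2 -0.2  4.2  0.  -1.5  1.  -0.3  1.4  0.4
 -1.1  0.1]
-1.5 [ 0.5925  0.1979 -0.2506] 7.24 [-1.1 -0.1 -0.4 -0.5  1.2 -0.2 -0.2  4.2  0.  -1.5  1.  -0.3  1.4  0.4
 -1.1  0.1]
3 [0.5925 0.1979 6.0325] 7.24 [-1.1 -0.1 -0.4 -0.5  1.2 -0.2 -0.2  4.2  0.  -1.5  1.  -0.3  1.4  0.4
 -1.1  0.1]
block [[0.6154, 0.213, 0.037], [0.6746, 0.2054, 0.037], [0.6554, 0.1099, 0.037], [0.6009, 0.12, 0.037]] [[0.6171, 0.2152, 0.037], [0.6745, 0.2059, 0.037], [0.6555, 0.1102, 0.037], [0.599, 0.119, 0.037]]
0 [ 0.6367  0.1623 -0.179 ] 4.84 [-1.4 -1.4 -0.2 -0.4  1.7 -0.1 -0.3  1.5 -0.7 -0.5  0.3 -0.1  1.3  0.9
 -0.3  0.3]
1.5 [ 0.6367  0.1623 -0.179 ] 4.84 [-1.4 -1.4 -0.2 -0.4  1.7 -0.1 -0.3  1.5 -0.7 -0.5  0.3 -0.1  1.3  0.9
 -0.3  0.3]
-1.5 [ 0.6367  0.1623 -0.179 ] 4.84 [-1.4 -1.4 -0.2 -0.4  1.7 -0.1 -0.3  1.5 -0.7 -0.5  0.3 -0.1  1.3  0.9
 -0.3  0.3]
3 [ 0.6367  0.1623 -0.179 ] 4.84 [-1.4 -1.4 -0.2 -0.4  1.7 -0.1 -0.3  1.5 -0.7 -0.5  0.3 -0.1  1.3  0.9
 -0.3  0.3]
```

```bash
cat > t.py <<'E'
from h import *
import pickle
S,D=pickle.load(open("cams.pkl","rb"))
J=(0.5925,0.1979,-0.2506)
f=3.7
s=lambda l: np.array(l,float)/f+[215,165]-0.36
d=lambda l: np.array(l,float)/f+[235,165]-0.36
def P(c): K,r,t=c; return K@np.c_[cv2.Rodrigues(np.array(r))[0],t]
def tri(a,b):
    X=cv2.triangulatePoints(P(S),P(D),np.array(a,float).reshape(2,1),np.array(b,float).reshape(2,1)).ravel(); return X[:3]/X[3]
def tojig(X): return np.c_[w((0,0,-J[2]),np.atleast_2d(X)-[J[0],J[1],0])]
if __name__=="__main__":
    for n,a,b in (("pad",(283,235),(252,195)),("barL",(55,173),(80,30)),("barR",(142,285),(60,120)),("armtip",(268,190),(243,143)),("jar",(440,140),(512,260))):
        X=tri(s(a),d(b)); print(n,X.round(4),tojig(X).round(4))
    for q,nm in (((-.072,0,.159),"bar"),((-.058,0,.06),"hinge")):
        W=w(J,q); print(nm,W,((proj(S,W)+.36-[215,165])*f).round(),((proj(D,W)+.36-[235,165])*f).round())
    Fp=np.array([[0,-.04,.027],[0,.05,.027],[.095,.05,.027],[-.012,-.04,.027]])
    print(((proj(S,w(J,Fp))+.36-[215,165])*f).round().tolist(),((proj(D,w(J,Fp))+.36-[235,165])*f).round().tolist())
E
python3 t.py
```

```text
pad [0.606  0.1926 0.0891] [[ 0.0144 -0.0018  0.0891]]
barL [0.5324 0.2478 0.161 ] [[-0.0706  0.0335  0.161 ]]
barR [0.5159 0.1814 0.1617] [[-0.0702 -0.035   0.1617]]
armtip [0.6025 0.1959 0.122 ] [[0.0102 0.0006 0.122 ]]
jar [ 0.7592  0.2231 -0.015 ] [[ 0.1553  0.0657 -0.015 ]]
bar [[0.52274901 0.21575494 0.159     ]] [[ 94. 234.]] [[69. 74.]]
hinge [[0.5363117  0.21228315 0.06      ]] [[150. 349.]] [[109. 226.]]
[[311.0, 384.0], [206.0, 255.0], [364.0, 163.0], [289.0, 397.0]] [[217.0, 336.0], [232.0, 211.0], [409.0, 220.0], [193.0, 335.0]]
```

```bash
cat > plan.py <<'E'
from h import *
from rig import arm
J=(0.5925,0.1979,-0.2506)
RJ=R.from_euler('z',J[2])
def ori(tilt,yaw=0):  # tilt deg: + = tool points towards jig +x. tool x = jig +y
    t=np.radians(tilt); z=np.array([np.sin(t),0,-np.cos(t)]); x=np.array([0,1,0]); y=np.cross(z,x)
    return RJ*R.from_euler('z',yaw,degrees=True)*R.from_matrix(np.c_[x,y,z])
def now():
    o=arm.get_obs(); q=o["orientation"]; return o,np.array(o["ee_pos"]),R.from_quat([q[1],q[2],q[3],q[0]])
def rows(targets,ref=None):
    o,p,r=now() if ref is None else (None,*ref)
    for (x,y,z),rot in targets:
        W=w(J,[x,y,z])[0]; print("->",W.round(4),"shift mm",((r.inv().apply(W-p))*1000).round(1),"rot deg",np.degrees((r.inv()*rot).as_rotvec()).round(1))
def where():
    o,p,r=now(); pj=w((0,0,-J[2]),p-[J[0],J[1],0])[0]; rz=RJ.inv()*r
    print("t",o["time_s"],"jig TCP mm",(pj*1000).round(1),"z",rz.apply([0,0,1]).round(3),"x",rz.apply([1,0,0]).round(3),"Fjig",RJ.inv().apply(o["wrist_force"]).round(2),"op",round(o["opening"],4),"q",np.round(o["joint_pos"],2))
E
python3 - <<'E'
from plan import *
where(); rows([((.115,-.03,.25),ori(0)),((.115,-.03,.25),ori(-15)),((.115,-.03,.10),ori(-15))])
E
```

```text
t 0.25 jig TCP mm [-113.3 -841.1  230.6] z [-0.001  0.001 -1.   ] x [ 0.634 -0.774 -0.001] Fjig [ 0.04 -0.65  0.37] op 0.0855 q [ 1.04  0.38  0.04  1.6  -0.02  1.16 -0.05]
-> [0.6965 0.1403 0.25  ] shift mm [-482.7 -690.6  -18.8] rot deg [-1.000e-01  0.000e+00 -1.407e+02]
-> [0.6965 0.1403 0.25  ] shift mm [-482.7 -690.6  -18.8] rot deg [   6.5  -18.3 -139.7]
-> [0.6965 0.1403 0.1   ] shift mm [-482.5 -690.6  131.2] rot deg [   6.5  -18.3 -139.7]
```

carry_out(series=[[[0,0,-0.04],[0,0,0],0.0],[[-0.04,-0.055,-0.06],[0,0,-10],0.0],[[-0.08,-0.11,-0.06],[0,0,-20],0.0],[[-0.12,-0.165,-0.06],[0,0,-30],0.0],[[-0.16,-0.22,-0.06],[0,0,-40],0.0],[[-0.195,-0.275,-0.06],[0,0,-50],0.0],[[-0.23,-0.325,-0.06],[0,0,-60],0.0],[[-0.265,-0.375,-0.06],[0,0,-70],0.0],[[-0.3,-0.425,-0.06],[0,0,-80],0.0],[[-0.335,-0.475,-0.06],[0,0,-90],0.0],[[-0.365,-0.525,-0.06],[0,0,-100],0.0],[[-0.395,-0.57,-0.05],[0,0,-110],0.0]])

```text
time_s: 1.75
ee_pos: [0.621, 0.0029, 0.2835]
orientation: [0.001, 0.923, 0.385, 0.001]
wrist_force: [1.4, -0.3, 1.0]
opening: -0.0
```

Run:
```python
from plan import *
where(); rows([((.115,-.03,.20),ori(0)),((.115,-.03,.20),ori(-15)),((.115,-.03,.10),ori(-15))])
```

```text
t 1.75 jig TCP mm [  76.  -181.8  283.5] z [ 0.003  0.    -1.   ] x [0.506 0.863 0.001] Fjig [1.43 0.11 1.05] op -0.0 q [ 0.38  0.34 -0.57  1.59  0.19  1.26  0.57]
-> [0.6965 0.1403 0.2   ] shift mm [150.6 -43.3  83.6] rot deg [  0.1  -0.  -30.4]
-> [0.6965 0.1403 0.2   ] shift mm [150.6 -43.3  83.6] rot deg [ 14.8  -4.  -30.2]
-> [0.6965 0.1403 0.1   ] shift mm [150.5 -43.5 183.6] rot deg [ 14.8  -4.  -30.2]
```

carry_out(series=[[[0.04,-0.01,0.02],[2,-1,-8],0.0],[[0.08,-0.02,0.04],[6,-2,-16],0.0],[[0.115,-0.033,0.06],[10,-3,-23],0.0],[[0.15,-0.043,0.084],[14.8,-4,-30.2],0.0],[[0.1505,-0.0435,0.134],[14.8,-4,-30.2],0.0],[[0.1505,-0.0435,0.1836],[14.8,-4,-30.2],0.0],[[0.1505,-0.0435,0.1836],[14.8,-4,-30.2],0.0]])

```text
time_s: 2.62
ee_pos: [0.6911, 0.1368, 0.0927]
orientation: [-0.107, 0.784, 0.605, -0.086]
wrist_force: [-1.2, 0.0, 0.9]
opening: 0.0002
```

Run:
```python
from plan import *
where(); rows([((.112,-.025,.026),ori(-15)),((.095,-.025,.026),ori(-15)),((.073,-.025,.026),ori(-15))])
from rig import read_camera
for n in ["scene","side","wrist"]:
    d=read_camera(n); cv2.imwrite(f"pics/{n}1.png",d["image"][:,:,::-1])
a=cv2.imread("pics/side1.png")[120:320,215:425]; cv2.imwrite("pics/side1c.png",cv2.resize(a,None,fx=3,fy=3,interpolation=cv2.INTER_CUBIC))
```

```text
t 2.625 jig TCP mm [110.7 -34.7  92.7] z [-0.271 -0.004 -0.962] x [ 0.005  1.    -0.006] Fjig [-1.12 -0.26  0.94] op 0.0002 q [ 0.17  0.86 -0.61  1.29  0.32  1.36  0.89]
-> [0.6948 0.1459 0.026 ] shift mm [10.1 19.3 63.8] rot deg [-0.7  0.3 -0.3]
-> [0.6783 0.1501 0.026 ] shift mm [10.   2.9 68.5] rot deg [-0.7  0.3 -0.3]
-> [0.657  0.1556 0.026 ] shift mm [  9.9 -18.2  74.4] rot deg [-0.7  0.3 -0.3]
```

View pics/side1c.png

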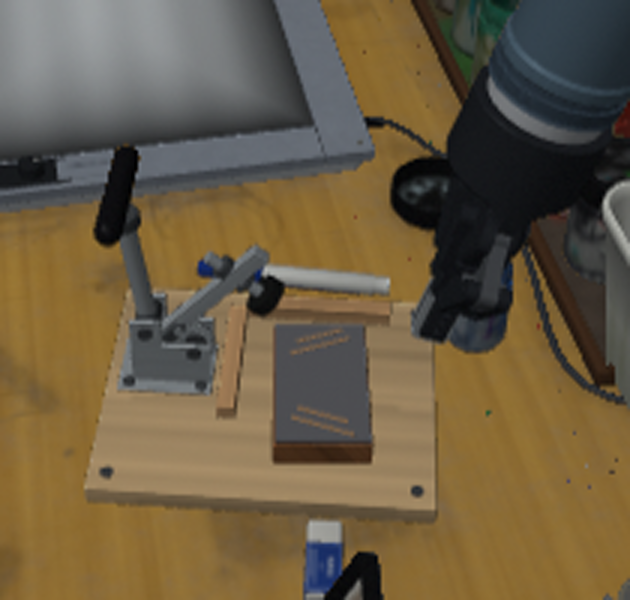

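View pics/wrist1.png

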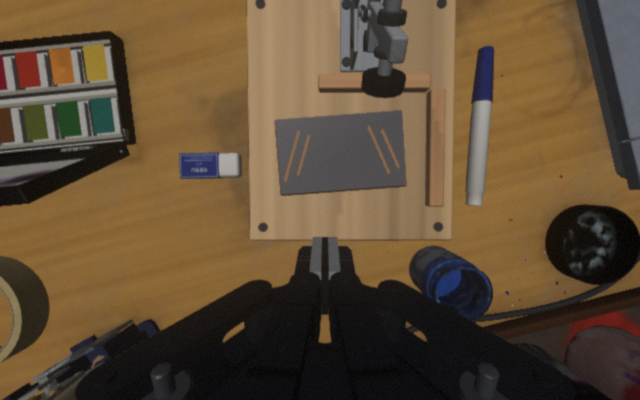

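carry_out(series=[[[0.01,0.019,0.03],[-0.7,0,0],0.0],[[0.01,0.019,0.06],[-0.7,0,0],0.0],[[0.01,0.019,0.0638],[-0.7,0,0],0.0],[[0.01,0.019,0.0638],[-0.7,0,0],0.0],[[0.01,0.019,0.0638],[-0.7,0,0],0.0]])

```text
time_s: 3.4
ee_pos: [0.7014, 0.1482, 0.0354]
orientation: [-0.099, 0.786, 0.606, -0.075]
wrist_force: [0.2, 0.2, 0.2]
opening: -0.0
```

Run:
```python
from plan import *
where(); rows([((.100,-.025,.027),ori(-15)),((.085,-.025,.027),ori(-15)),((.073,-.025,.027),ori(-15))])
```

```text
t 3.4 jig TCP mm [117.9 -21.2  35.4] z [-0.246  0.004 -0.969] x [0.006 1.    0.002] Fjig [0.12 0.23 0.17] op -0.0 q [ 0.14  0.92 -0.6   1.29  0.35  1.26  0.87]
-> [0.6832 0.1489 0.027 ] shift mm [ -4.  -15.2  12.5] rot deg [ 0.8 -0.2 -0.3]
-> [0.6686 0.1526 0.027 ] shift mm [ -4.1 -29.8  16.2] rot deg [ 0.8 -0.2 -0.3]
-> [0.657  0.1556 0.027 ] shift mm [ -4.1 -41.4  19.1] rot deg [ 0.8 -0.2 -0.3]
```

carry_out(series=[[[-0.004,-0.008,0.0105],[0.8,0,0],0.0],[[-0.004,-0.015,0.0125],[0.8,0,0],0.0],[[-0.004,-0.02,0.0138],[0.8,0,0],0.0],[[-0.004,-0.024,0.0148],[0.8,0,0],0.0],[[-0.004,-0.028,0.0158],[0.8,0,0],0.0],[[-0.004,-0.032,0.0168],[0.8,0,0],0.0],[[-0.004,-0.032,0.0168],[0.8,0,0],0.0]])

```text
time_s: 4.28
ee_pos: [0.6637, 0.1533, 0.0243]
orientation: [-0.105, 0.784, 0.606, -0.081]
wrist_force: [0.7, -0.1, 0.5]
opening: 0.0002
```

Run:
```python
from plan import *
where(); rows([((.077,-.025,.027),ori(-15)),((.073,-.025,.027),ori(-15))])
from rig import read_camera
for n in ["side","wrist"]:
    d=read_camera(n); cv2.imwrite(f"pics/{n}2.png",d["image"][:,:,::-1])
a=cv2.imread("pics/side2.png")[165:325,235:395]; cv2.imwrite("pics/side2c.png",cv2.resize(a,None,fx=3.7,fy=3.7,interpolation=cv2.INTER_CUBIC))
```

```text
t 4.275 jig TCP mm [ 80.1 -25.6  24.3] z [-0.264  0.002 -0.965] x [0.005 1.    0.   ] Fjig [0.7  0.06 0.47] op 0.0002 q [ 0.16  0.89 -0.61  1.39  0.34  1.22  0.85]
-> [0.6609 0.1546 0.027 ] shift mm [ 0.6 -3.7 -1.8] rot deg [-0.3 -0.1 -0.3]
-> [0.657  0.1556 0.027 ] shift mm [ 0.5 -7.6 -0.7] rot deg [-0.3 -0.1 -0.3]
```

View pics/side2c.png

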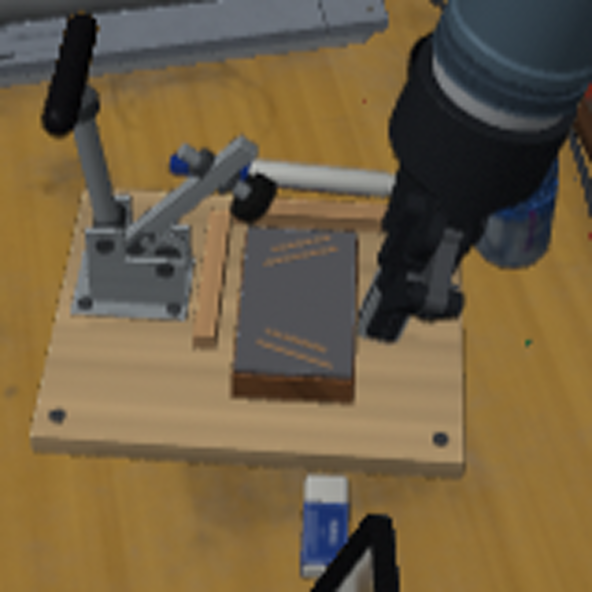

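View pics/wrist2.png

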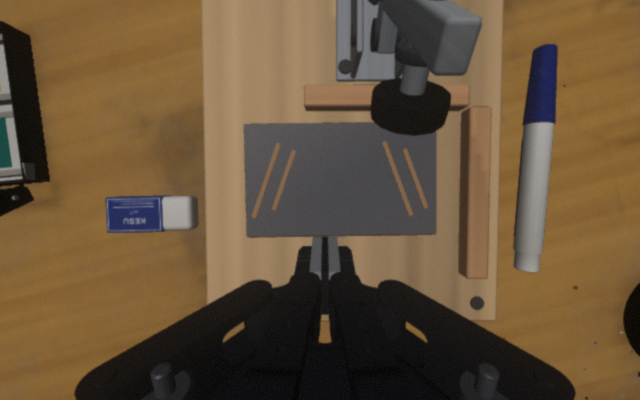

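carry_out(series=[[[0,-0.003,-0.001],[0,0,0],0.0],[[0,-0.006,0],[0,0,0],0.0],[[0,-0.008,0.0005],[0,0,0],0.0],[[0,-0.009,0.0005],[0,0,0],0.0],[[0,-0.009,0.0005],[0,0,0],0.0]])

```text
time_s: 5.0
ee_pos: [0.6555, 0.1552, 0.026]
orientation: [-0.105, 0.784, 0.606, -0.081]
wrist_force: [1.8, 0.4, -0.6]
opening: -0.0
```

```bash
cat > look.py <<'E'
from plan import *
import sys
from rig import read_camera
k=sys.argv[1]; where()
ims=[]
for n,(y,x,h,ww) in dict(side=(165,235,160,160),wrist=(60,160,220,380),scene=(165,205,160,180)).items():
    d=read_camera(n)["image"][:,:,::-1]; cv2.imwrite(f"pics/{n}{k}.png",d); a=d[y:y+h,x:x+ww]
    ims.append(cv2.resize(a,None,fx=(3.7 if n!="wrist" else 2),fy=(3.7 if n!="wrist" else 2),interpolation=cv2.INTER_CUBIC)); cv2.imwrite(f"pics/{n}{k}c.png",ims[-1])
E
python3 look.py 3
```

```text
t 5.0 jig TCP mm [ 71.6 -25.7  26. ] z [-0.264  0.001 -0.965] x [0.005 1.    0.   ] Fjig [ 1.61  0.83 -0.58] op -0.0 q [ 0.16  0.88 -0.61  1.42  0.34  1.21  0.84]
```

View pics/wrist3c.png

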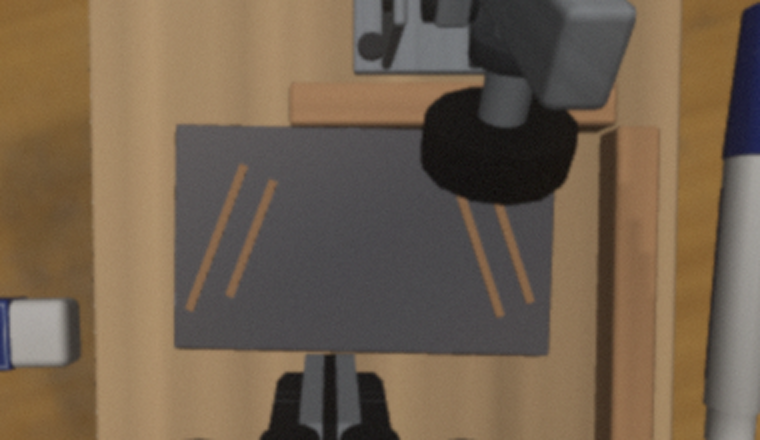

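carry_out(series=[[[0,-0.001,0],[0,0,0],0.0],[[0,-0.002,0],[0,0,0],0.0],[[0,-0.003,0],[0,0,0],0.0],[[0,-0.003,0],[0,0,0],0.0]])

```text
time_s: 5.65
ee_pos: [0.654, 0.1558, 0.0272]
orientation: [-0.105, 0.785, 0.606, -0.08]
wrist_force: [3.1, -0.2, -0.4]
opening: 0.0002
```

```bash
python3 look.py 4;python3 - <<'E'
from plan import *
rows([((.078,-.025,.026),ori(-15)),((.078,-.112,.026),ori(-15)),((.035,-.112,.027),ori(-15)),((.035,-.097,.027),ori(-15)),((.035,-.07,.027),ori(-15))])
E
```

```text
t 5.65 jig TCP mm [ 70.  -25.5  27.2] z [-0.261  0.003 -0.965] x [0.006 1.    0.001] Fjig [ 3.04  0.57 -0.44] op 0.0002 q [ 0.16  0.87 -0.61  1.42  0.34  1.2   0.84]
-> [0.6619 0.1543 0.026 ] shift mm [ 0.6  8.  -1. ] rot deg [-0.1 -0.1 -0.3]
-> [0.6403 0.0701 0.026 ] shift mm [-86.4   8.5  -1.2] rot deg [-0.1 -0.1 -0.3]
-> [0.5986 0.0807 0.027 ] shift mm [-86.6 -33.3   9.1] rot deg [-0.1 -0.1 -0.3]
-> [0.6024 0.0953 0.027 ] shift mm [-71.6 -33.4   9.1] rot deg [-0.1 -0.1 -0.3]
-> [0.609  0.1214 0.027 ] shift mm [-44.6 -33.5   9.2] rot deg [-0.1 -0.1 -0.3]
```

View pics/wrist4c.png

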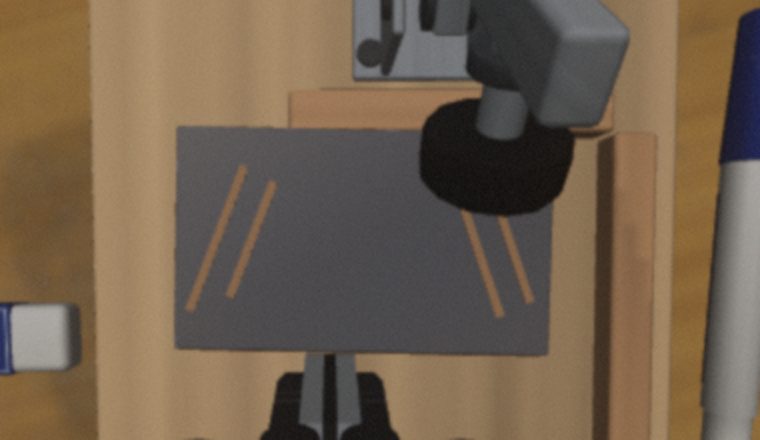

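carry_out(series=[[[0,-0.001,0],[0,0,0],0.0],[[0,-0.002,0],[0,0,0],0.0],[[0,-0.003,0.001],[0,0,0],0.0],[[0,-0.003,0.001],[0,0,0],0.0],[[0,-0.003,0.001],[0,0,0],0.0]])

```text
time_s: 6.42
ee_pos: [0.6537, 0.156, 0.0278]
orientation: [-0.103, 0.785, 0.605, -0.078]
wrist_force: [8.0, -0.2, -0.2]
opening: -0.0001
```

```bash
python3 look.py 5
```

```text
t 6.425 jig TCP mm [ 69.7 -25.4  27.8] z [-0.256  0.004 -0.967] x [0.007 1.    0.003] Fjig [ 7.84  1.8  -0.15] op -0.0001 q [ 0.16  0.87 -0.61  1.43  0.34  1.2   0.83]
```

View pics/side5c.png

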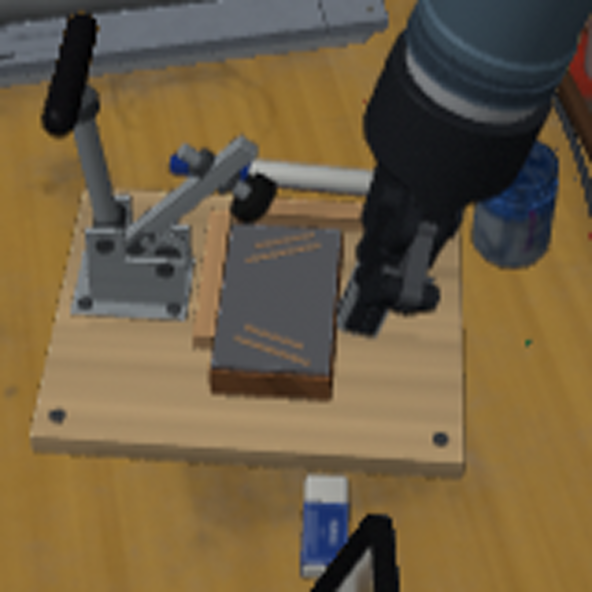

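carry_out(series=[[[0,0.012,-0.003],[0,0,0],0.0],[[0,0.012,-0.003],[0,0,0],0.0],[[-0.045,0.012,-0.003],[0,0,0],0.0],[[-0.087,0.012,-0.003],[0,0,0],0.0],[[-0.087,0.012,-0.003],[0,0,0],0.0],[[-0.087,-0.012,0.003],[0,0,0],0.0],[[-0.087,-0.032,0.008],[0,0,0],0.0],[[-0.087,-0.032,0.008],[0,0,0],0.0],[[-0.087,-0.032,0.008],[0,0,0],0.0]])

```text
time_s: 7.7
ee_pos: [0.5964, 0.0816, 0.0274]
orientation: [-0.105, 0.784, 0.606, -0.081]
wrist_force: [-0.7, 0.3, -0.2]
opening: -0.0002
```

```bash
python3 look.py 6
python3 - <<'E'
from plan import *
rows([((.033,-.095,.027),ori(-15)),((.033,-.064,.027),ori(-15))])
E
```

```text
t 7.7 jig TCP mm [  32.6 -111.7   27.4] z [-0.263  0.002 -0.965] x [0.004 1.    0.001] Fjig [-0.75  0.14 -0.22] op -0.0002 q [ 0.3   0.78 -0.62  1.61  0.33  1.13  0.91]
-> [0.6009 0.0977 0.027 ] shift mm [17.4 -0.4  0.5] rot deg [-0.2 -0.1 -0.3]
-> [0.6086 0.1277 0.027 ] shift mm [48.4 -0.5  0.5] rot deg [-0.2 -0.1 -0.3]
```

View pics/side6c.png

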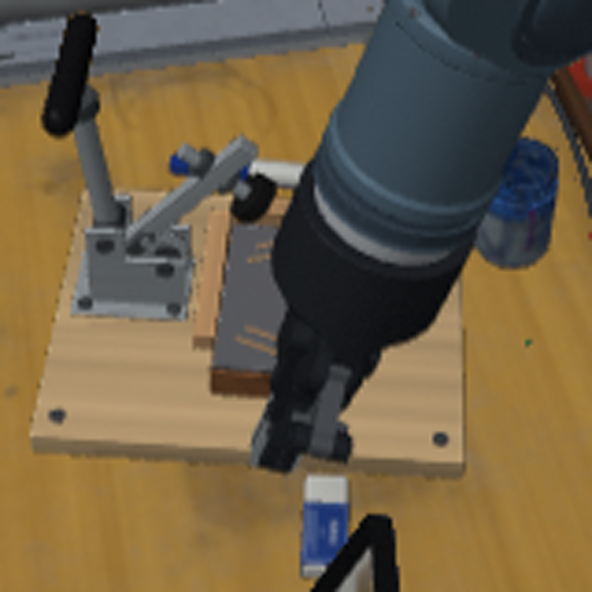

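View pics/wrist6.png

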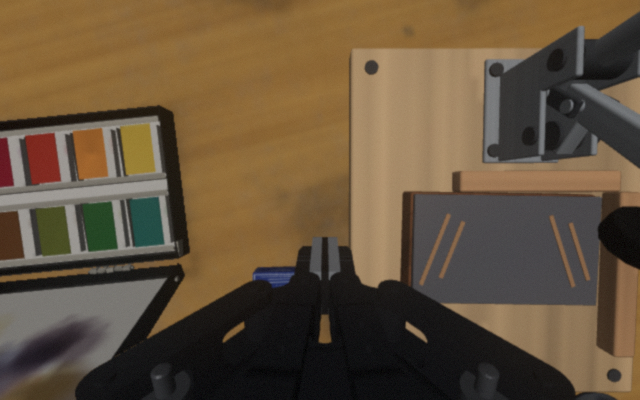

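carry_out(series=[[[0.012,0.001,0],[0,0,0],0.0],[[0.018,0.001,0],[0,0,0],0.0],[[0.023,0.001,0],[0,0,0],0.0],[[0.028,0.001,0],[0,0,0],0.0],[[0.033,0.001,0],[0,0,0],0.0],[[0.038,0.001,0],[0,0,0],0.0],[[0.042,0.001,0],[0,0,0],0.0],[[0.042,0.001,0],[0,0,0],0.0]])

```text
time_s: 8.85
ee_pos: [0.6078, 0.1212, 0.027]
orientation: [-0.105, 0.785, 0.606, -0.081]
wrist_force: [-0.3, -1.0, 1.4]
opening: -0.0001
```

```bash
python3 look.py 7
```

```text
t 8.85 jig TCP mm [ 33.9 -70.5  27. ] z [-0.263  0.002 -0.965] x [0.005 1.    0.   ] Fjig [-0.03 -1.05  1.38] op -0.0001 q [ 0.24  0.8  -0.62  1.57  0.33  1.14  0.86]
```

View pics/side7c.png

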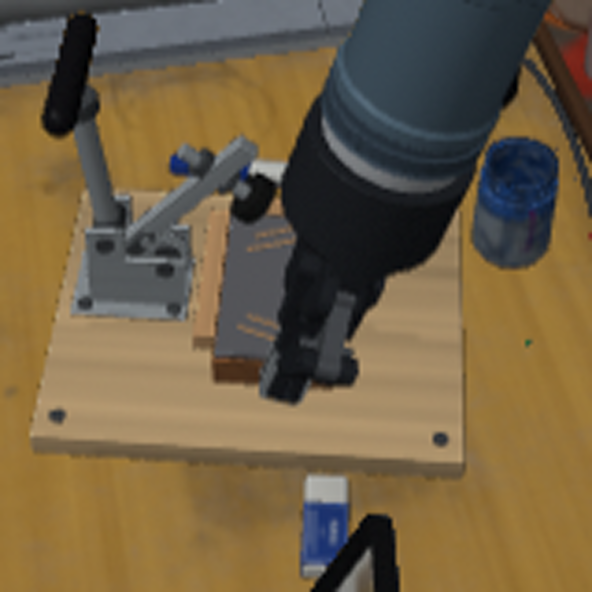

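View pics/wrist7.png

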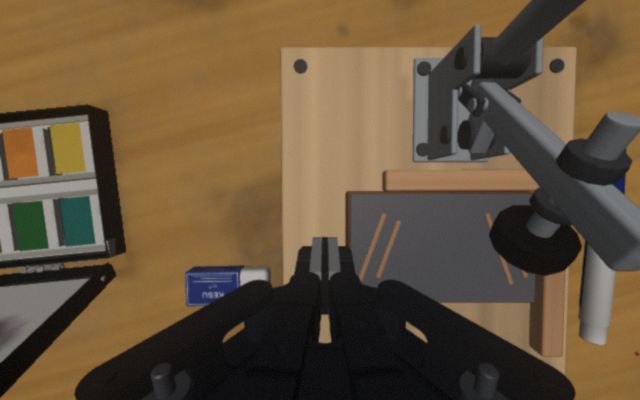

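carry_out(series=[[[0.003,0,0],[0,0,0],0.0],[[0.005,0,0],[0,0,0],0.0],[[0.007,0,0],[0,0,0],0.0],[[0.009,0,0],[0,0,0],0.0],[[0.009,0,0],[0,0,0],0.0],[[0.009,0,0],[0,0,0],0.0]])

```text
time_s: 9.75
ee_pos: [0.6099, 0.1304, 0.0271]
orientation: [-0.105, 0.784, 0.606, -0.081]
wrist_force: [1.0, -2.2, -0.4]
opening: -0.0
```

```bash
python3 look.py 8
```

```text
t 9.75 jig TCP mm [ 33.6 -61.1  27.1] z [-0.263  0.002 -0.965] x [0.005 1.    0.001] Fjig [ 1.5  -1.84 -0.45] op -0.0 q [ 0.22  0.81 -0.63  1.56  0.33  1.14  0.85]
```

View pics/wrist8.png

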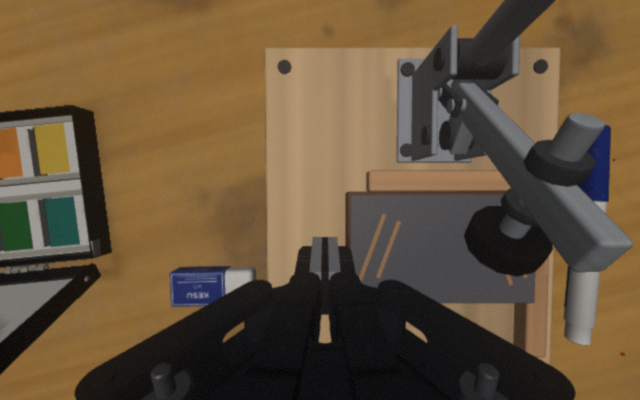

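carry_out(series=[[[0.0015,0,0],[0,0,0],0.0],[[0.003,0,0],[0,0,0],0.0],[[0.004,0,0],[0,0,0],0.0],[[0.004,0,0],[0,0,0],0.0],[[0.004,0,0],[0,0,0],0.0]])

```text
time_s: 10.52
ee_pos: [0.6106, 0.1329, 0.027]
orientation: [-0.105, 0.785, 0.606, -0.082]
wrist_force: [-0.6, -5.2, 1.3]
opening: -0.0004
```

```bash
python3 look.py 9
```

```text
t 10.525 jig TCP mm [ 33.6 -58.5  27. ] z [-0.264  0.    -0.965] x [ 0.005  1.    -0.001] Fjig [ 0.72 -5.19  1.32] op -0.0004 q [ 0.22  0.81 -0.63  1.56  0.33  1.15  0.84]
```

View pics/side9c.png

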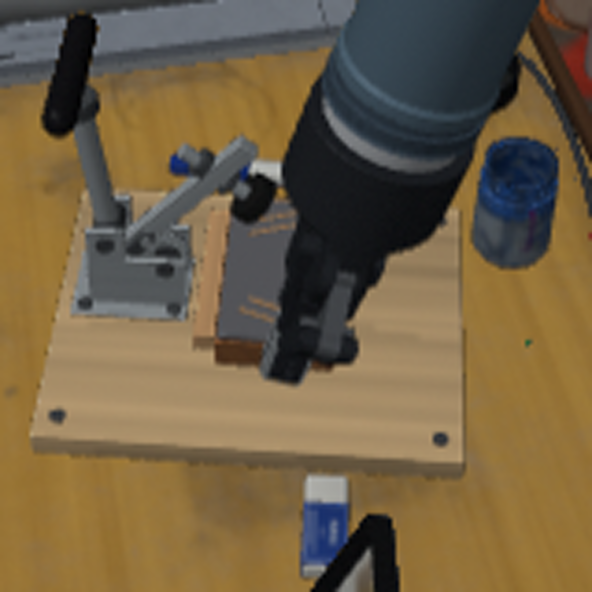

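carry_out(series=[[[0.001,0,0],[0,0,0],0.0],[[0.002,0,0],[0,0,0],0.0],[[0.003,0,0],[0,0,0],0.0],[[0.003,0,0],[0,0,0],0.0],[[0.003,0,0],[0,0,0],0.0]])

```text
time_s: 11.3
ee_pos: [0.6106, 0.1331, 0.027]
orientation: [-0.104, 0.785, 0.605, -0.084]
wrist_force: [-2.6, -7.5, 4.5]
opening: 0.0003
```

```bash
python3 look.py 10;python3 - <<'E'
from plan import *
rows([((.033,-.09,.027),ori(-15)),((.085,-.09,.027),ori(-15)),((.085,-.01,.027),ori(-15)),((.072,-.01,.027),ori(-15))])
E
```

```text
t 11.3 jig TCP mm [ 33.6 -58.3  27. ] z [-0.265 -0.004 -0.964] x [ 0.006  1.    -0.006] Fjig [-0.67 -7.91  4.5 ] op 0.0003 q [ 0.21  0.81 -0.62  1.55  0.33  1.15  0.84]
-> [0.6022 0.1025 0.027 ] shift mm [-31.7  -0.4   0.3] rot deg [-0.4  0.2 -0.4]
-> [0.6525 0.0896 0.027 ] shift mm [-31.3  49.7 -13.5] rot deg [-0.4  0.2 -0.4]
-> [0.6724 0.1671 0.027 ] shift mm [ 48.6  49.2 -13.8] rot deg [-0.4  0.2 -0.4]
-> [0.6598 0.1704 0.027 ] shift mm [ 48.6  36.6 -10.4] rot deg [-0.4  0.2 -0.4]
```

carry_out(series=[[[-0.015,0,0],[0,0,0],0.0],[[-0.035,0,0],[0,0,0],0.0],[[-0.035,0.02,-0.006],[0,0,0],0.0],[[-0.035,0.056,-0.0145],[0,0,0],0.0],[[-0.035,0.056,-0.0145],[0,0,0],0.0],[[0,0.056,-0.0145],[0,0,0],0.0],[[0.05,0.056,-0.0145],[0,0,0],0.0],[[0.05,0.056,-0.0145],[0,0,0],0.0],[[0.05,0.048,-0.013],[0,0,0],0.0],[[0.05,0.042,-0.0115],[0,0,0],0.0],[[0.05,0.042,-0.0115],[0,0,0],0.0]])

```text
time_s: 12.82
ee_pos: [0.6656, 0.1727, 0.0271]
orientation: [-0.105, 0.785, 0.605, -0.082]
wrist_force: [-0.5, 0.0, -0.1]
opening: -0.0003
```

```bash
python3 look.py 11
```

```text
t 12.825 jig TCP mm [77.  -6.3 27.1] z [-0.264  0.001 -0.965] x [ 0.006  1.    -0.001] Fjig [-0.45 -0.1  -0.15] op -0.0003 q [ 0.13  0.9  -0.61  1.38  0.34  1.22  0.82]
```

View pics/side11c.png

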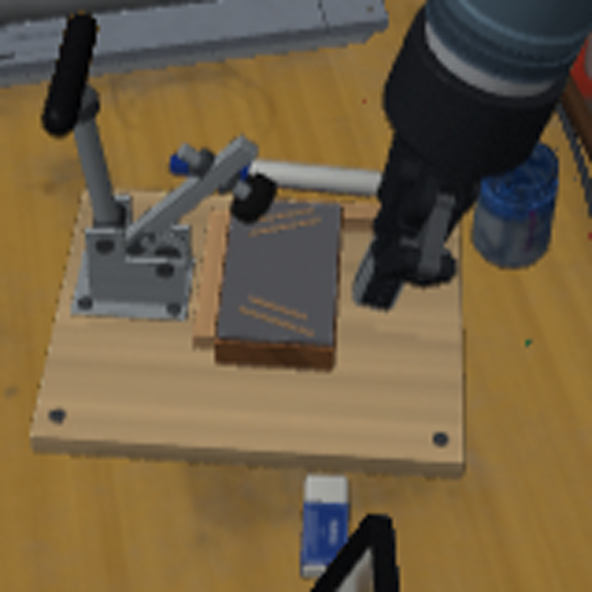

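View pics/wrist11c.png

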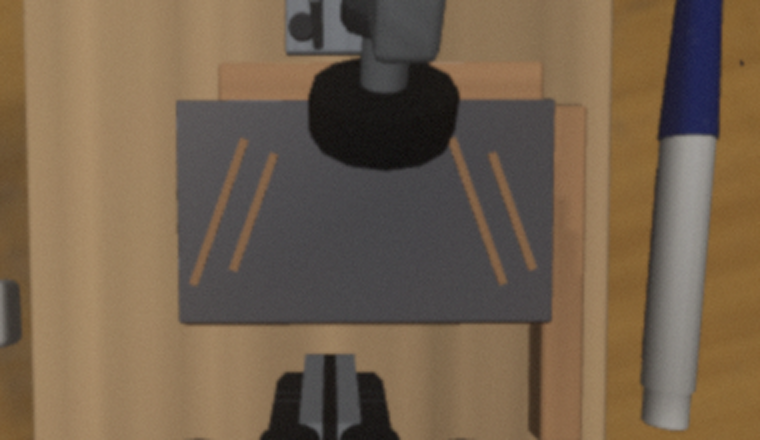

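carry_out(series=[[[0,-0.003,0.001],[0,0,0],0.0],[[0,-0.006,0.0015],[0,0,0],0.0],[[0,-0.008,0.002],[0,0,0],0.0],[[0,-0.01,0.0025],[0,0,0],0.0],[[0,-0.011,0.003],[0,0,0],0.0],[[0,-0.011,0.003],[0,0,0],0.0],[[0,-0.011,0.003],[0,0,0],0.0]])

```text
time_s: 13.85
ee_pos: [0.659, 0.1761, 0.028]
orientation: [-0.103, 0.785, 0.605, -0.078]
wrist_force: [6.6, -0.5, -1.0]
opening: 0.0001
```

```bash
python3 look.py 12
```

```text
t 13.85 jig TCP mm [69.8 -4.7 28. ] z [-0.256  0.004 -0.967] x [0.007 1.    0.002] Fjig [ 6.5   1.1  -0.99] op 0.0001 q [ 0.13  0.89 -0.61  1.4   0.34  1.21  0.81]
```

carry_out(series=[[[0,0.012,-0.003],[0,0,0],0.0],[[0,0.022,-0.006],[0,0,0],0.0],[[0,0.022,-0.06],[0,0,0],0.0],[[0,0.022,-0.12],[0,0,0],0.0],[[0,0.022,-0.18],[0,0,0],0.0],[[0,0.022,-0.24],[0,0,0],0.04],[[0,0.022,-0.24],[0,0,0],0.04]])

```text
time_s: 14.88
ee_pos: [0.7406, 0.1563, 0.2605]
orientation: [-0.104, 0.785, 0.606, -0.075]
wrist_force: [0.7, 0.1, 0.5]
opening: 0.0358
```

```bash
python3 look.py 13
python3 - <<'E'
from plan import *
rows([((.06,0,.28),ori(0)),((-.02,0,.28),ori(20)),((-.088,0,.24),ori(45)),((-.088,0,.219),ori(45)),((-.032,0,.163),ori(45))])
E
```

```text
t 14.875 jig TCP mm [153.8  -3.6 260.5] z [-0.254  0.009 -0.967] x [0.008 1.    0.007] Fjig [0.63 0.29 0.53] op 0.0358 q [ 0.1   0.81 -0.64  0.99  0.28  1.66  0.89]
-> [0.6506 0.183  0.28  ] shift mm [  4.8 -94.1  -3.5] rot deg [-15.4   0.   -0.3]
-> [0.5731 0.2029 0.28  ] shift mm [   4.4 -171.2   17.7] rot deg [-35.4   0.   -0.3]
-> [0.5072 0.2197 0.24  ] shift mm [   4.2 -226.1   74.3] rot deg [-60.4   0.1  -0.2]
-> [0.5072 0.2197 0.219 ] shift mm [   4.2 -220.6   94.5] rot deg [-60.4   0.1  -0.2]
-> [0.5615 0.2058 0.163 ] shift mm [   4.5 -151.7  133.7] rot deg [-60.4   0.1  -0.2]
```

View pics/side13c.png

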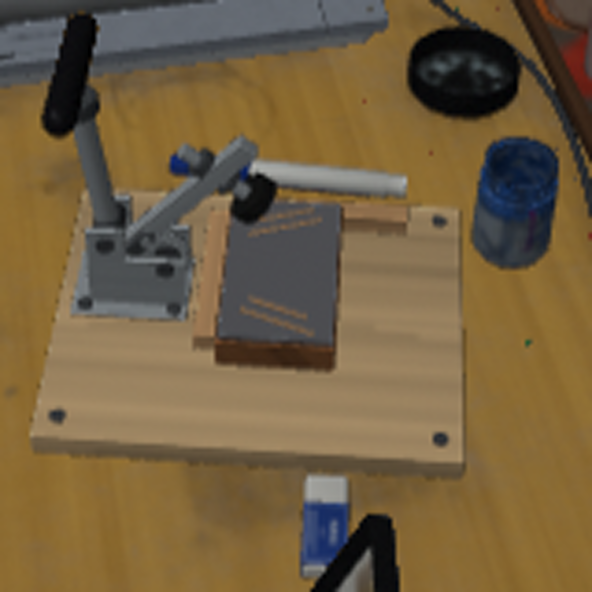

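View pics/wrist13.png

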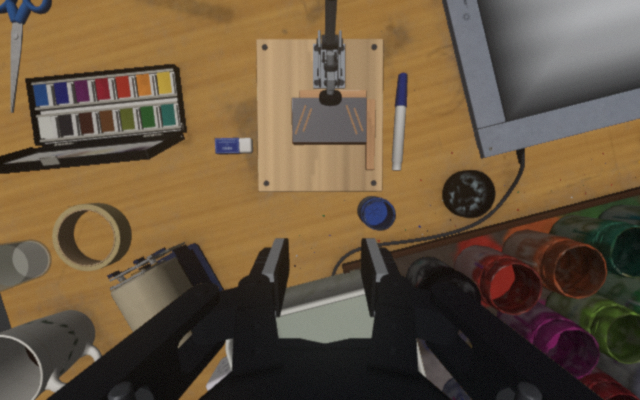

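Run:
```python
from t import *
KP=np.array([[0,.05,.037],[.06,.05,.037],[.06,-.05,.037],[0,-.05,.037]])
print(((proj(D,w(J,KP))+.36-[235,165])*f).round().tolist()); print(((proj(S,w(J,KP))+.36-[205,165])*f).round().tolist())
kd=d([(230,201),(341,204),(337,345),(217,341)])
F=lambda q:(proj(D,w(q,KP))-kd).ravel()
r=least_squares(F,J); print(r.x,F(r.x).round(1), tojig([*r.x[:2],0]), r.x[2]-J[2])
```

```text
[[232.0, 197.0], [344.0, 203.0], [337.0, 345.0], [215.0, 338.0]]
[[241.0, 243.0], [343.0, 184.0], [465.0, 321.0], [360.0, 387.0]]
[ 0.59166931  0.19611197 -0.23019553] [-0.3 -0.4  0.1 -0.   0.4  0.3 -0.3  0. ] [[-0.00036133 -0.00193817  0.        ]] 0.02040447405771542
```

View pics/scene13c.png

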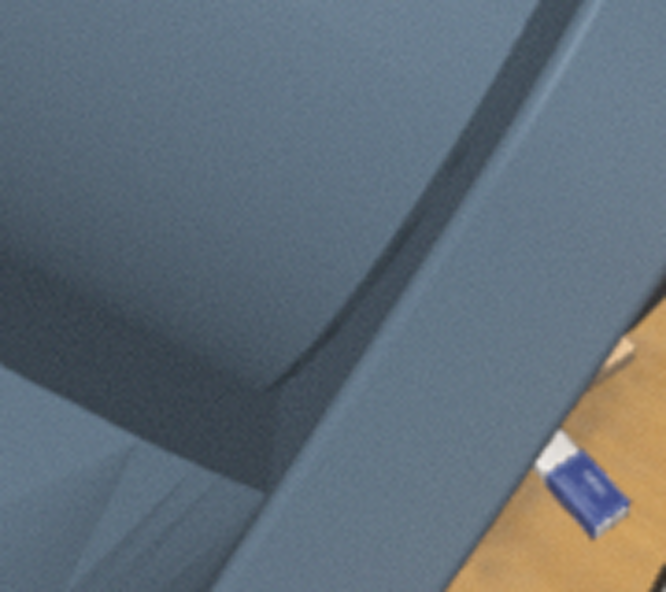

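Run:
```python
import cv2
a=cv2.imread("pics/wrist13.png")[30:200,245:395]; cv2.imwrite("pics/w13z.png",cv2.resize(a,None,fx=3.5,fy=3.5,interpolation=cv2.INTER_CUBIC))
a=cv2.imread("pics/side13.png")[210:270,280:350]; cv2.imwrite("pics/s13z.png",cv2.resize(a,None,fx=9,fy=9,interpolation=cv2.INTER_CUBIC))
```

```text
(no output)
```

View pics/w13z.png

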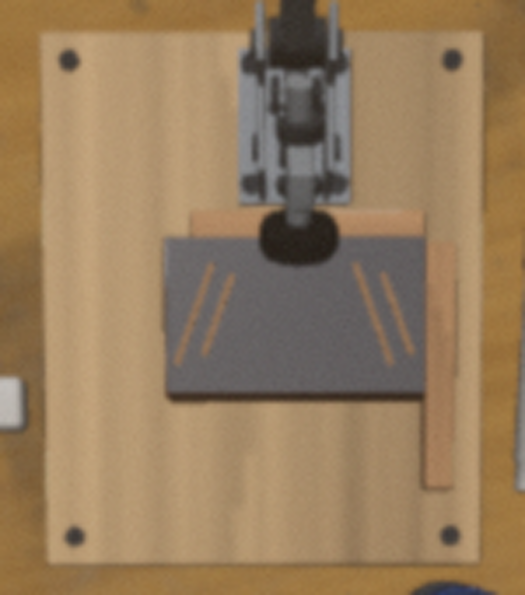

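View pics/s13z.png

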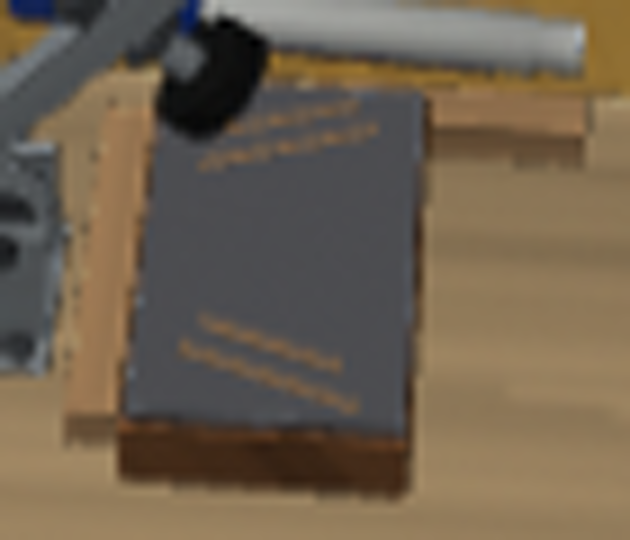

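The block looks flush and parallel with both fences. In the wrist crop its edges meet the near fence at row 237 and the left fence at column 425. Next is the handle.

carry_out(series=[[[0.004,-0.03,-0.005],[-8,0,0],0.04],[[0.004,-0.065,-0.01],[-16,0,0],0.04],[[0.004,-0.1,-0.005],[-24,0,0],0.04],[[0.004,-0.135,0.01],[-32,0,0],0.04],[[0.004,-0.17,0.02],[-40,0,0],0.04],[[0.004,-0.2,0.04],[-48,0,0],0.04],[[0.004,-0.226,0.07],[-56,0,0],0.04],[[0.004,-0.226,0.074],[-60.4,0,0],0.04],[[0.004,-0.226,0.074],[-60.4,0,0],0.04]])

```text
time_s: 16.15
ee_pos: [0.504, 0.2184, 0.2362]
orientation: [0.303, 0.729, 0.568, 0.231]
wrist_force: [0.4, -0.3, -0.7]
opening: 0.0404
```

```bash
python3 look.py 14
python3 - <<'E'
from plan import *
rows([((-.088,0,.219),ori(45)),((-.032,0,.163),ori(45))])
E
```

```text
t 16.15 jig TCP mm [-90.8  -2.  236.2] z [ 0.705 -0.006 -0.71 ] x [ 0.     1.    -0.008] Fjig [ 0.48 -0.23 -0.66] op 0.0404 q [-0.1   0.06 -0.78  2.23  1.11  0.84 -0.31]
-> [0.5072 0.2197 0.219 ] shift mm [  0.3 -17.2  14.2] rot deg [ 0.1  0.3 -0.3]
-> [0.5615 0.2058 0.163 ] shift mm [  0.7 -17.3  93.4] rot deg [ 0.1  0.3 -0.3]
```

View pics/side14.png

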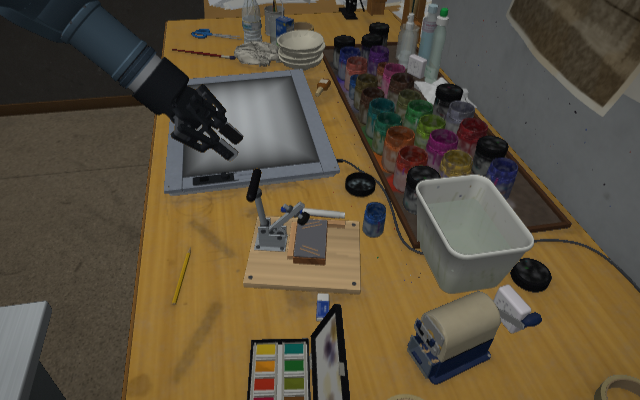

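View pics/wrist14.png

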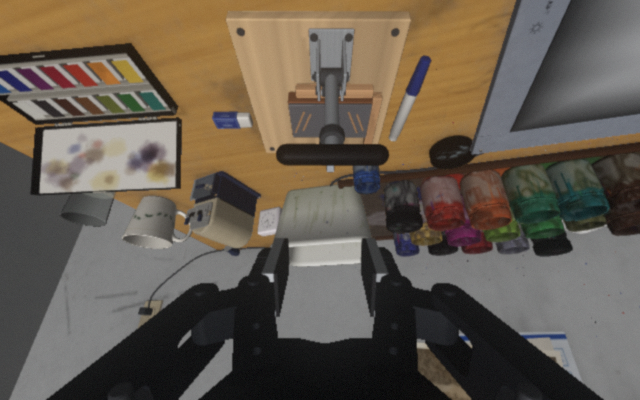

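carry_out(series=[[[0.001,-0.004,0.03],[0,0,0],0.04],[[0.001,-0.008,0.06],[0,0,0],0.04],[[0.001,-0.012,0.085],[0,0,0],0.04],[[0.001,-0.014,0.0935],[0,0,0],0.04],[[0.001,-0.014,0.0935],[0,0,0],0.04],[[0.001,-0.014,0.0935],[0,0,0],0.04]])

```text
time_s: 17.05
ee_pos: [0.5634, 0.2069, 0.1663]
orientation: [0.304, 0.731, 0.564, 0.236]
wrist_force: [-0.7, -0.2, 0.7]
opening: 0.0398
```

```bash
python3 look.py 15
python3 - <<'E'
from plan import *
rows([((-.036,0,.167),ori(45))])
E
```

```text
t 17.05 jig TCP mm [-30.4   1.6 166.3] z [ 0.71  -0.002 -0.704] x [0.005 1.    0.002] Fjig [-0.58 -0.41  0.69] op 0.0398 q [-0.11  0.28 -0.7   2.2   1.42  0.83 -0.53]
-> [0.5576 0.2068 0.167 ] shift mm [-1.5 -3.2 -4.2] rot deg [ 0.2  0.1 -0.2]
```

View pics/side15c.png

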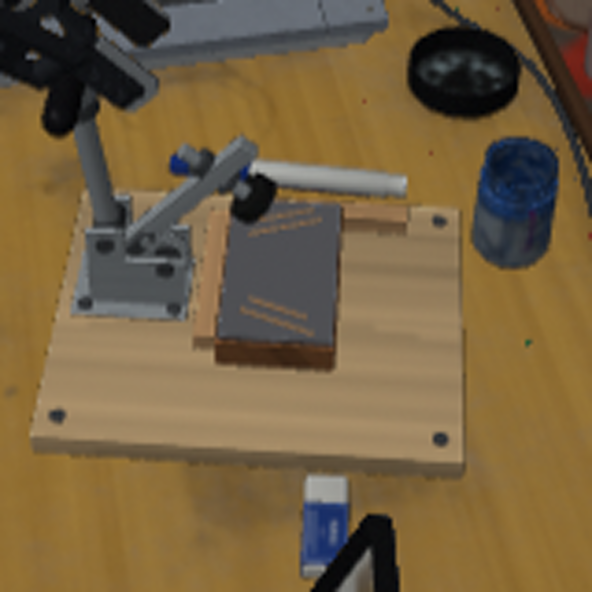

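View pics/wrist15.png

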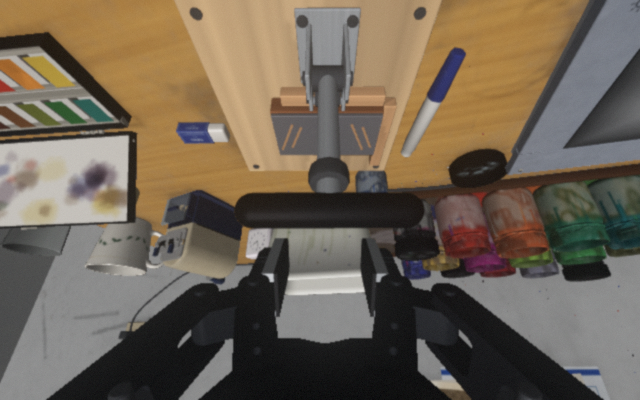

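Run:
```python
import numpy as np
for q in np.r_[np.arange(.1,1.2,.1),1.05,1.19,1.22]:
    a=1.44-q; dx=-100*(np.cos(a)-np.cos(1.44)); dz=100*(np.sin(a)-np.sin(1.44)); s=.7071
    print(round(q,2),"dx,dz",round(dx,1),round(dz,1),"tool y,z",round(s*(dx+dz),1),round(s*(dx-dz),1))
```

```text
0.1 dx,dz -9.8 -1.8 tool y,z -8.2 -5.7
0.2 dx,dz -19.4 -4.6 tool y,z -17.0 -10.5
0.3 dx,dz -28.7 -8.3 tool y,z -26.2 -14.4
0.4 dx,dz -37.6 -12.9 tool y,z -35.7 -17.4
0.5 dx,dz -45.9 -18.4 tool y,z -45.5 -19.5
0.6 dx,dz -53.7 -24.7 tool y,z -55.4 -20.5
0.7 dx,dz -60.8 -31.7 tool y,z -65.4 -20.6
0.8 dx,dz -67.2 -39.4 tool y,z -75.4 -19.6
0.9 dx,dz -72.7 -47.7 tool y,z -85.2 -17.7
1.0 dx,dz -77.4 -56.6 tool y,z -94.7 -14.8
1.1 dx,dz -81.2 -65.8 tool y,z -104.0 -10.9
1.05 dx,dz -79.4 -61.1 tool y,z -99.4 -13.0
1.19 dx,dz -83.8 -74.4 tool y,z -111.9 -6.7
1.22 dx,dz -84.5 -77.3 tool y,z -114.5 -5.1
```

carry_out(series=[[[0,-0.007,0],[0,0,0],0.04],[[0,-0.013,0],[0,0,0],0.04],[[0,-0.018,-0.002],[0,0,0],0.04],[[0,-0.023,-0.006],[0,0,0],0.04],[[0,-0.032,-0.0105],[0,0,0],0.04],[[0,-0.041,-0.0145],[0,0,0],0.04],[[0,-0.051,-0.0175],[0,0,0],0.04],[[0,-0.051,-0.0175],[0,0,0],0.04]])

```text
time_s: 18.2
ee_pos: [0.5145, 0.2188, 0.1399]
orientation: [0.303, 0.731, 0.566, 0.234]
wrist_force: [-0.0, 0.1, 0.2]
opening: 0.0401
```

```bash
python3 look.py 16
```

```text
t 18.2 jig TCP mm [-80.7   0.9 139.9] z [ 0.707 -0.003 -0.707] x [ 0.003  1.    -0.001] Fjig [-0.08  0.11  0.18] op 0.0401 q [-0.17  0.3  -0.73  2.27  1.44  0.88 -0.66]
```

View pics/side16c.png

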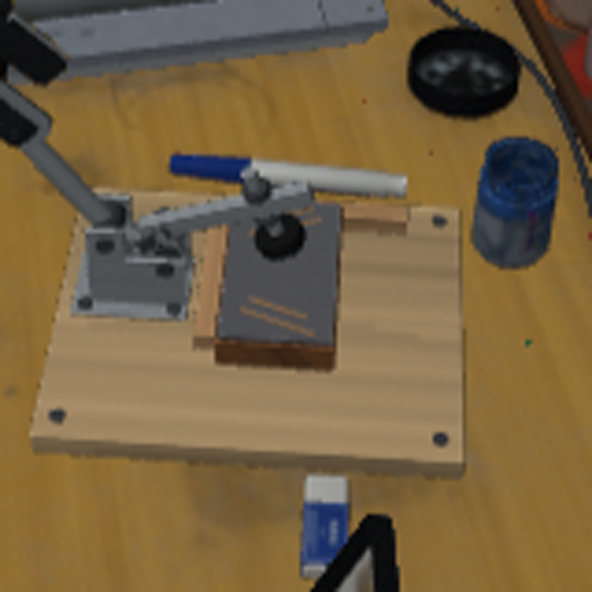

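View pics/wrist16.png

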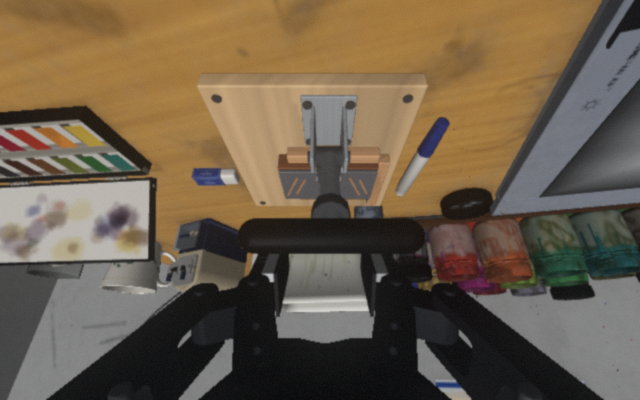

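Run:
```python
from t import *
for q in (.4,.5,.6,.7,.8):
    a=1.44-q
    print(q,[((proj(D,w(J,(-.058-L*np.cos(a),0,.06+L*np.sin(a))))+.36-[235,165])*f).round()[0].tolist() for L in (.03,.05,.07,.09)])
```

```text
0.4 [[76.0, 188.0], [53.0, 161.0], [30.0, 133.0], [6.0, 105.0]]
0.5 [[71.0, 190.0], [45.0, 165.0], [19.0, 139.0], [-9.0, 112.0]]
0.6 [[67.0, 192.0], [38.0, 169.0], [8.0, 145.0], [-22.0, 120.0]]
0.7 [[63.0, 195.0], [31.0, 174.0], [-1.0, 152.0], [-34.0, 130.0]]
0.8 [[59.0, 198.0], [25.0, 179.0], [-9.0, 160.0], [-44.0, 140.0]]
```

carry_out(series=[[[0,-0.005,-0.001],[0,0,0],0.04],[[0,-0.01,-0.0016],[0,0,0],0.04],[[0,-0.015,-0.002],[0,0,0],0.04],[[0,-0.02,-0.002],[0,0,0],0.04],[[0,-0.025,-0.002],[0,0,0],0.04],[[0,-0.03,-0.0017],[0,0,0],0.04],[[0,-0.035,-0.001],[0,0,0],0.04],[[0,-0.04,0],[0,0,0],0.04],[[0,-0.045,0.001],[0,0,0],0.04]])

```text
time_s: 19.48
ee_pos: [0.4867, 0.2265, 0.1092]
orientation: [0.304, 0.731, 0.564, 0.235]
wrist_force: [0.6, -0.8, 3.2]
opening: 0.0402
```

```bash
python3 look.py 17
```

```text
t 19.475 jig TCP mm [-109.6    1.4  109.2] z [ 0.71  -0.004 -0.704] x [0.006 1.    0.001] Fjig [ 0.77 -0.58  3.22] op 0.0402 q [-0.24  0.36 -0.74  2.31  1.5   0.95 -0.8 ]
```

View pics/side17c.png

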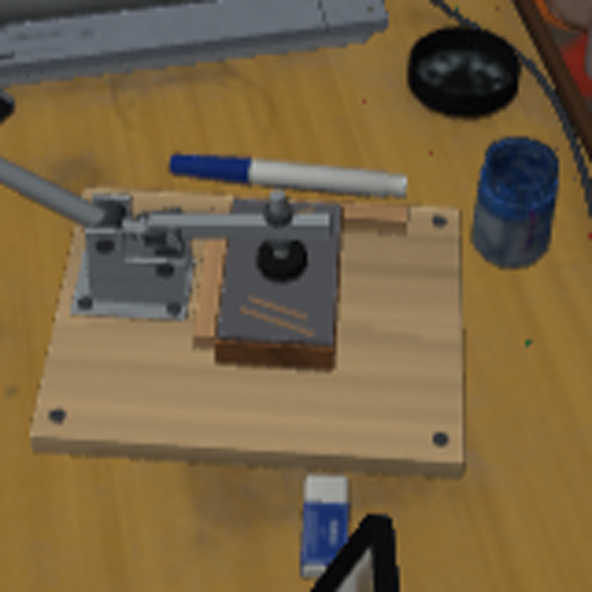

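View pics/wrist17.png

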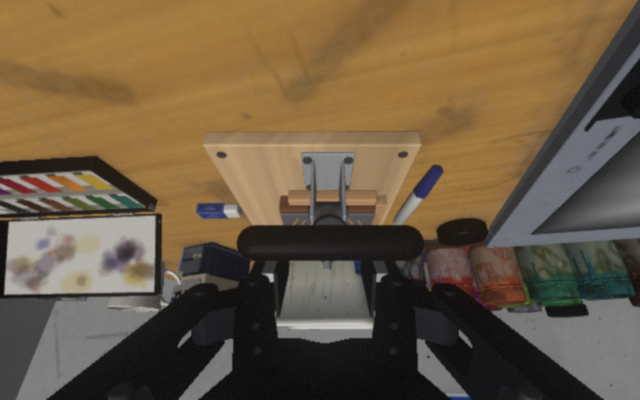

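carry_out(series=[[[0,-0.004,0.001],[0,0,0],0.04],[[0,-0.008,0.002],[0,0,0],0.04],[[0,-0.012,0.0035],[0,0,0],0.04],[[0,-0.016,0.005],[0,0,0],0.04],[[0,-0.019,0.006],[0,0,0],0.04],[[0,-0.019,0.006],[0,0,0],0.04]])

```text
time_s: 20.38
ee_pos: [0.4764, 0.2284, 0.0899]
orientation: [0.303, 0.731, 0.565, 0.234]
wrist_force: [-0.8, -0.1, -0.5]
opening: 0.0399
```

```bash
python3 look.py 18
```

```text
t 20.375 jig TCP mm [-120.     0.7   89.9] z [ 0.707 -0.004 -0.707] x [ 0.005  1.    -0.001] Fjig [-0.74 -0.3  -0.55] op 0.0399 q [-0.26  0.41 -0.73  2.33  1.54  0.97 -0.87]
```

View pics/side18c.png

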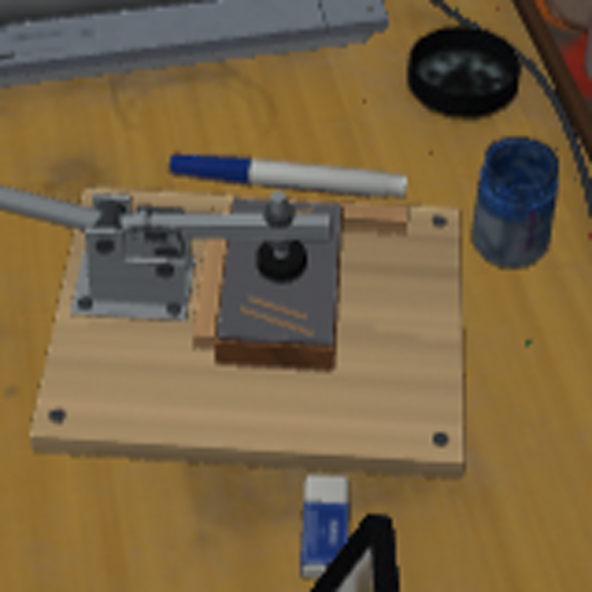

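Run:
```python
from t import *
for q in (1.0,1.05,1.1,1.15,1.19):
    a=1.44-q
    print(q,[((proj(D,w(J,(-.058-L*np.cos(a),0,.06+L*np.sin(a))))+.36-[235,165])*f).round()[0].tolist() for L in (.03,.05,.07,.09)])
```

```text
1.0 [[54.0, 205.0], [17.0, 191.0], [-21.0, 177.0], [-59.0, 162.0]]
1.05 [[53.0, 207.0], [15.0, 194.0], [-23.0, 181.0], [-62.0, 168.0]]
1.1 [[52.0, 209.0], [14.0, 198.0], [-25.0, 186.0], [-64.0, 174.0]]
1.15 [[51.0, 211.0], [12.0, 201.0], [-27.0, 191.0], [-66.0, 180.0]]
1.19 [[51.0, 213.0], [12.0, 204.0], [-28.0, 194.0], [-67.0, 185.0]]
```

carry_out(series=[[[0,0.012,0],[0,0,0],0.04],[[0,0.012,0],[0,0,0],0.04],[[0,0.012,-0.04],[0,0,0],0.04],[[0,0.012,-0.085],[0,0,0],0.04],[[0,0.012,-0.085],[0,0,0],0.04]])

```text
time_s: 21.15
ee_pos: [0.427, 0.2446, 0.1624]
orientation: [0.303, 0.73, 0.565, 0.238]
wrist_force: [0.7, -0.8, 0.2]
opening: 0.0401
```

```bash
python3 look.py 19
```

```text
t 21.15 jig TCP mm [-172.     4.2  162.4] z [ 0.712  0.003 -0.702] x [0.001 1.    0.005] Fjig [ 0.88 -0.58  0.22] op 0.0401 q [-0.26  0.18 -0.85  2.35  1.26  0.97 -0.7 ]
```

View pics/side19.png

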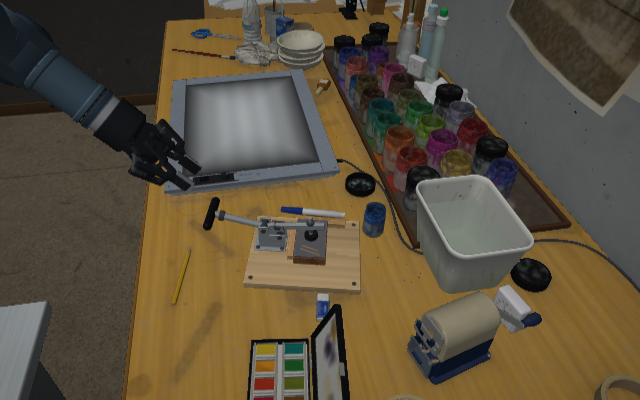

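View pics/wrist19.png

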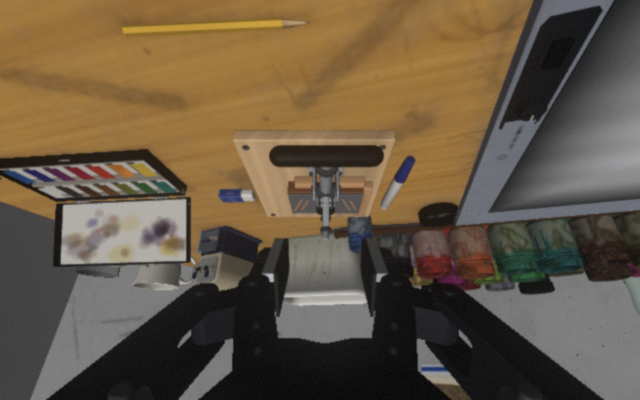

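Run:
```python
from t import *
a=cv2.imread("pics/side19.png")[185:265,190:300]; cv2.imwrite("pics/s19z.png",cv2.resize(a,None,fx=7,fy=7,interpolation=cv2.INTER_CUBIC))
a=cv2.imread("pics/scene19.png")[165:325,190:360]; cv2.imwrite("pics/c19z.png",cv2.resize(a,None,fx=3.7,fy=3.7,interpolation=cv2.INTER_CUBIC))
for q in (0.9,1.0,1.05,1.1,1.15,1.19):
    an=1.44-q
    P_=[(-.058-.1*np.cos(an),y,.06+.1*np.sin(an)) for y in (-.042,0,.042)]+[(-.058-L*np.cos(an),0,.06+L*np.sin(an)) for L in (.05,.07,.09)]
    print(q,((proj(D,w(J,P_))-[190,185]+.43)*7).round().tolist(),((proj(S,w(J,P_[1:2]))-[190,165])*3.7).round().tolist())
```

```text
0.9 [[144.0, 242.0], [181.0, 129.0], [215.0, 24.0], [354.0, 210.0], [286.0, 178.0], [216.0, 145.0]] [[48.0, 386.0]]
1.0 [[130.0, 266.0], [167.0, 153.0], [201.0, 48.0], [347.0, 222.0], [276.0, 195.0], [203.0, 167.0]] [[42.0, 403.0]]
1.05 [[124.0, 279.0], [161.0, 166.0], [196.0, 61.0], [344.0, 228.0], [271.0, 203.0], [198.0, 178.0]] [[40.0, 412.0]]
1.1 [[120.0, 292.0], [157.0, 178.0], [191.0, 73.0], [341.0, 234.0], [268.0, 212.0], [194.0, 190.0]] [[38.0, 420.0]]
1.15 [[116.0, 305.0], [153.0, 191.0], [187.0, 86.0], [339.0, 241.0], [265.0, 221.0], [191.0, 201.0]] [[37.0, 427.0]]
1.19 [[114.0, 315.0], [151.0, 202.0], [185.0, 97.0], [338.0, 246.0], [263.0, 228.0], [188.0, 211.0]] [[37.0, 433.0]]
```

View pics/s19z.png

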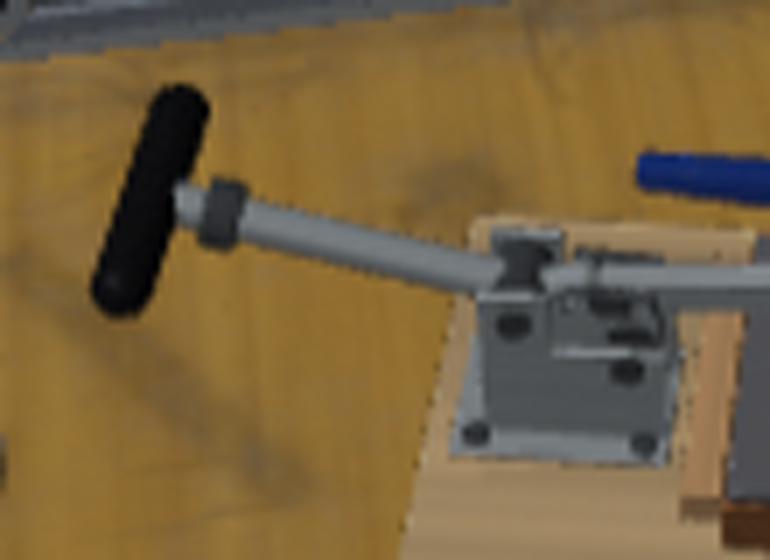

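View pics/c19z.png

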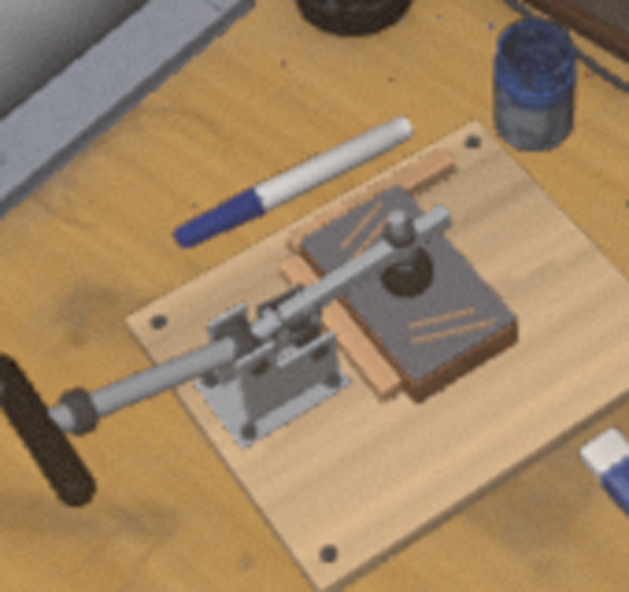

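carry_out(series=[[[-0.003,-0.025,0.01],[0,0,0],0.04],[[-0.004,-0.05,0.02],[0,0,0],0.04],[[-0.004,-0.074,0.02],[0,0,0],0.04],[[-0.004,-0.074,0.02],[0,0,0],0.04],[[-0.004,-0.074,0.02],[0,0,0],0.04]])

```text
time_s: 21.92
ee_pos: [0.3901, 0.2471, 0.0927]
orientation: [0.304, 0.731, 0.564, 0.234]
wrist_force: [0.2, -0.2, -1.0]
opening: 0.0402
```

```bash
python3 look.py 20;python3 - <<'E'
from plan import *
rows([((-.209,0,.094),ori(45)),((-.16,0,.045),ori(45)),((-.16,0,.045),ori(50))])
E
```

```text
t 21.925 jig TCP mm [-208.2   -2.6   92.7] z [ 0.709 -0.005 -0.705] x [ 0.006  1.    -0.   ] Fjig [ 0.21 -0.17 -1.  ] op 0.0402 q [-0.38  0.38 -0.84  2.4   1.4   1.08 -0.98]
-> [0.39   0.2497 0.094 ] shift mm [ 2.1 -0.5 -1. ] rot deg [ 0.2  0.2 -0.3]
-> [0.4375 0.2376 0.045 ] shift mm [ 2.4 -0.7 68.3] rot deg [ 0.2  0.2 -0.3]
-> [0.4375 0.2376 0.045 ] shift mm [ 2.4 -0.7 68.3] rot deg [-4.8  0.2 -0.3]
```

View pics/side20.png

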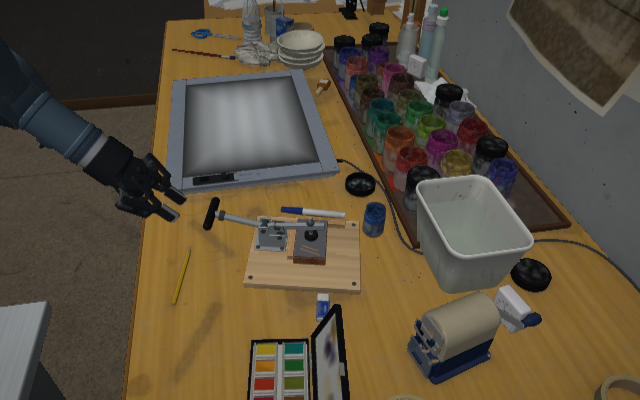

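View pics/wrist20.png

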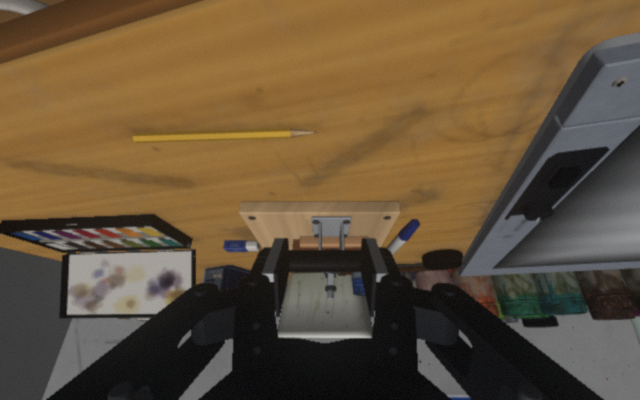

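carry_out(series=[[[0.002,0,0],[0,0,0],0.04],[[0.002,0,0],[0,0,0],0.04],[[0.002,0,0],[0,0,0],0.04],[[0.002,0,0],[0,0,0],0.04],[[0.002,0,0],[0,0,0],0.04],[[0.002,0,0],[0,0,0],0.04],[[0.002,0,0],[0,0,0],0.04],[[0.002,0,0],[0,0,0],0.04],[[0.002,0,0],[0,0,0],0.04],[[0.002,0,0],[0,0,0],0.04],[[0.002,0,0],[0,0,0],0.04],[[0.002,0,0],[0,0,0],0.04]])

```text
time_s: 23.58
ee_pos: [0.3899, 0.2495, 0.0929]
orientation: [0.304, 0.731, 0.564, 0.235]
wrist_force: [0.4, 0.3, -0.4]
opening: 0.0398
```

carry_out(series=[[[0,0,0],[0,0,0],0.04],[[0,0,0],[0,0,0],0.04],[[0,0,0],[0,0,0],0.04],[[0,0,0],[0,0,0],0.04],[[0,0,0],[0,0,0],0.04],[[0,0,0],[0,0,0],0.04],[[0,0,0],[0,0,0],0.04],[[0,0,0],[0,0,0],0.04],[[0,0,0],[0,0,0],0.04],[[0,0,0],[0,0,0],0.04]])

```text
time_s: 24.82
ee_pos: [0.3899, 0.2495, 0.0929]
orientation: [0.304, 0.731, 0.564, 0.235]
wrist_force: [0.0, 0.2, 1.0]
opening: 0.04
```

carry_out(series=[[[0,0,0.02],[0,0,0],0.04],[[0,0,0.04],[0,0,0],0.04],[[0,0,0.06],[0,0,0],0.04],[[0,0,0.068],[0,0,0],0.04],[[0,0,0.068],[0,0,0],0.04],[[0,0,0.068],[0,0,0],0.04]])

```text
time_s: 25.58
ee_pos: [0.4363, 0.2379, 0.0453]
orientation: [0.303, 0.731, 0.565, 0.235]
wrist_force: [-0.0, 0.3, 0.3]
opening: 0.0403
```

```bash
python3 look.py 21;python3 - <<'E'
import cv2
a=cv2.imread("pics/side21.png")[150:280,100:330]; cv2.imwrite("pics/s21z.png",cv2.resize(a,None,fx=3.4,fy=3.4,interpolation=cv2.INTER_CUBIC))
E
```

```text
t 25.575 jig TCP mm [-161.3    0.    45.3] z [ 0.709 -0.002 -0.705] x [0.004 1.    0.001] Fjig [-0.12  0.28  0.34] op 0.0403 q [-0.37  0.52 -0.73  2.37  1.61  1.06 -1.05]
```

View pics/s21z.png

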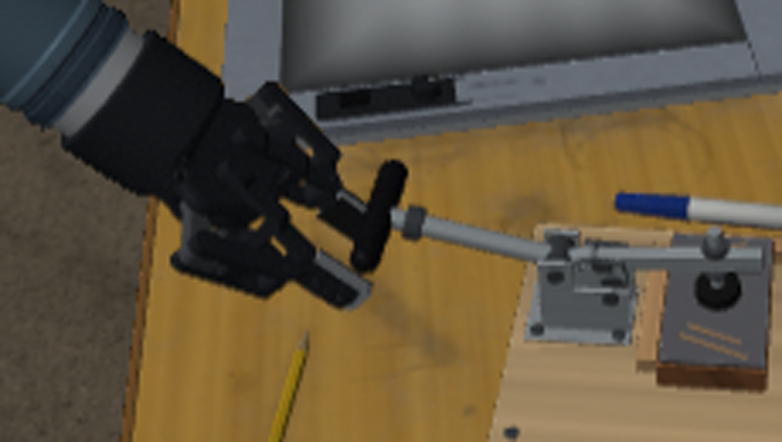

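View pics/wrist21.png

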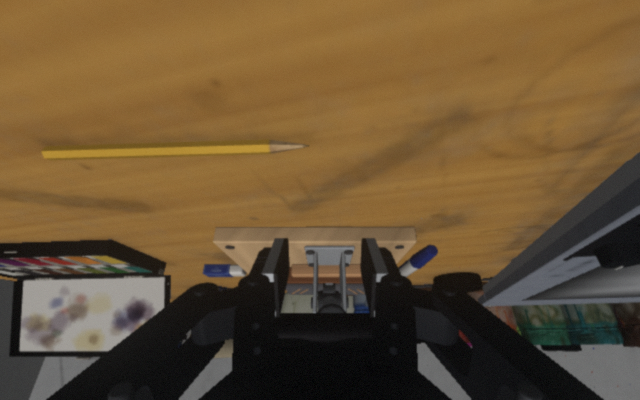

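carry_out(series=[[[0,0.006,0],[0,0,0],0.04],[[0,0.011,0],[0,0,0],0.04],[[0,0.015,-0.001],[0,0,0],0.04],[[0,0.019,-0.003],[0,0,0],0.04],[[0,0.022,-0.0045],[0,0,0],0.04],[[0,0.025,-0.0055],[0,0,0],0.04],[[0,0.028,-0.007],[0,0,0],0.04],[[0,0.031,-0.008],[0,0,0],0.04],[[0,0.034,-0.009],[0,0,0],0.04]])

```text
time_s: 26.85
ee_pos: [0.4549, 0.2325, 0.0764]
orientation: [0.305, 0.731, 0.563, 0.235]
wrist_force: [-0.4, -0.2, 0.3]
opening: 0.0401
```

```bash
python3 look.py 22;python3 - <<'E'
import cv2
a=cv2.imread("pics/side22.png")[150:280,100:330]; cv2.imwrite("pics/s22z.png",cv2.resize(a,None,fx=3.4,fy=3.4,interpolation=cv2.INTER_CUBIC))
E
```

```text
t 26.85 jig TCP mm [-141.9   -0.6   76.4] z [ 0.711 -0.004 -0.703] x [0.006 1.    0.   ] Fjig [-0.37 -0.35  0.29] op 0.0401 q [-0.31  0.44 -0.74  2.35  1.55  1.01 -0.94]
```

View pics/s22z.png

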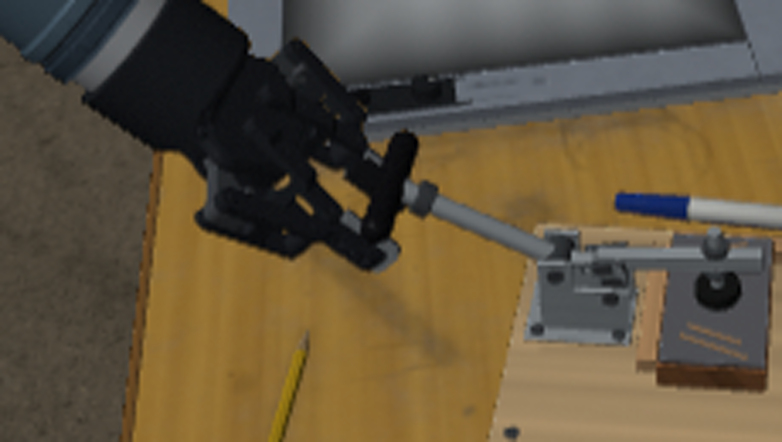

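carry_out(series=[[[0,0.006,-0.0015],[0,0,0],0.04],[[0,0.012,-0.003],[0,0,0],0.04],[[0,0.018,-0.0037],[0,0,0],0.04],[[0,0.024,-0.0043],[0,0,0],0.04],[[0,0.03,-0.0043],[0,0,0],0.04],[[0,0.036,-0.0042],[0,0,0],0.04],[[0,0.042,-0.0035],[0,0,0],0.04],[[0,0.048,-0.0025],[0,0,0],0.04],[[0,0.054,-0.0011],[0,0,0],0.04],[[0,0.06,0.0007],[0,0,0],0.04],[[0,0.064,0.002],[0,0,0],0.04],[[0,0.064,0.002],[0,0,0],0.04]])

```text
time_s: 28.5
ee_pos: [0.4996, 0.2206, 0.12]
orientation: [0.304, 0.731, 0.564, 0.235]
wrist_force: [0.3, 0.5, -0.1]
opening: 0.0399
```

```bash
python3 look.py 23;python3 - <<'E'
import cv2
a=cv2.imread("pics/side23.png")[120:280,130:340]; cv2.imwrite("pics/s23z.png",cv2.resize(a,None,fx=3.4,fy=3.4,interpolation=cv2.INTER_CUBIC))
E
```

```text
t 28.5 jig TCP mm [-95.6  -1.  120. ] z [ 0.71  -0.004 -0.704] x [0.007 1.    0.001] Fjig [ 0.13  0.6  -0.1 ] op 0.0399 q [-0.21  0.34 -0.72  2.3   1.49  0.92 -0.75]
```

View pics/s23z.png

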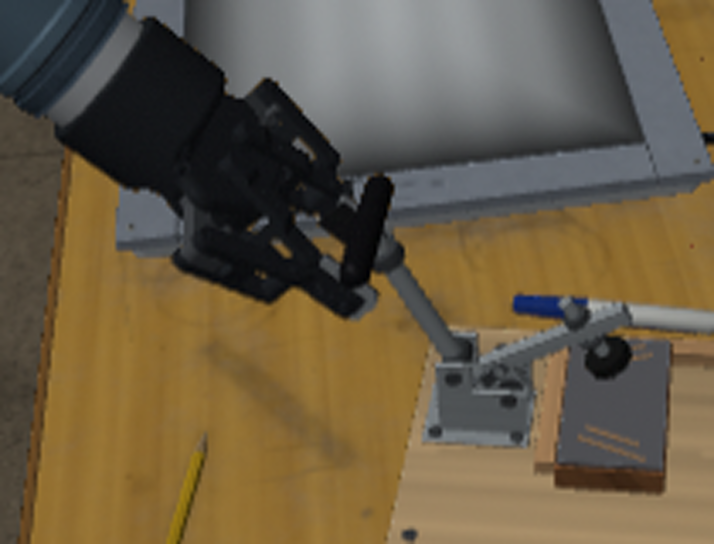

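View pics/wrist23.png

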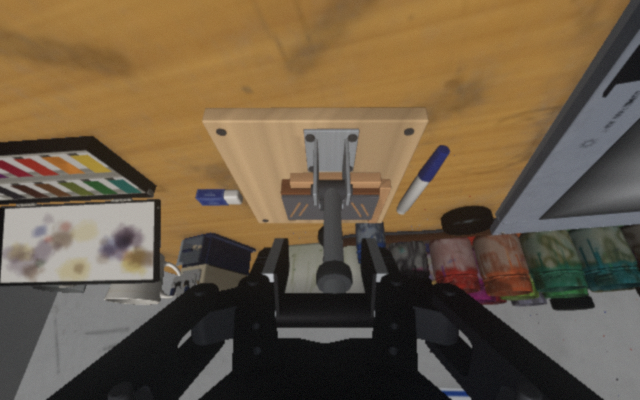

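carry_out(series=[[[0,0.005,0.002],[0,0,0],0.04],[[0,0.01,0.004],[0,0,0],0.04],[[0,0.0145,0.0065],[0,0,0],0.04],[[0,0.019,0.009],[0,0,0],0.04],[[0,0.022,0.011],[0,0,0],0.04],[[0,0.0245,0.0125],[0,0,0],0.04],[[0,0.0245,0.0125],[0,0,0],0.04],[[0,0.0245,0.0125],[0,0,0],0.04]])

```text
time_s: 29.65
ee_pos: [0.5244, 0.2142, 0.1282]
orientation: [0.304, 0.731, 0.564, 0.235]
wrist_force: [0.6, -0.2, 0.8]
opening: 0.0401
```

```bash
python3 look.py 24;python3 - <<'E'
import cv2
a=cv2.imread("pics/side24.png")[120:280,150:360]; cv2.imwrite("pics/s24z.png",cv2.resize(a,None,fx=3.4,fy=3.4,interpolation=cv2.INTER_CUBIC))
E
```

```text
t 29.65 jig TCP mm [-70.   -1.1 128.2] z [ 0.71  -0.004 -0.705] x [0.006 1.    0.   ] Fjig [ 0.68 -0.05  0.79] op 0.0401 q [-0.18  0.33 -0.7   2.27  1.49  0.88 -0.7 ]
```

View pics/s24z.png

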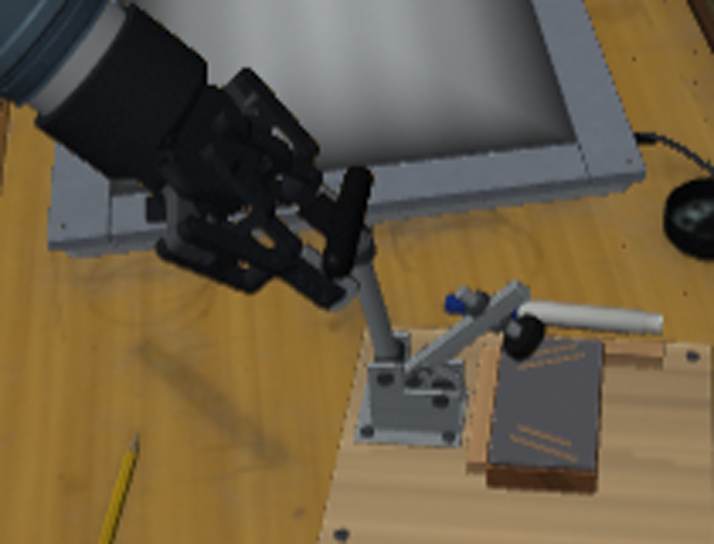

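carry_out(series=[[[0,0.0015,0.001],[0,0,0],0.04],[[0,0.003,0.002],[0,0,0],0.04],[[0,0.003,0.002],[0,0,0],0.04],[[0,-0.005,0.002],[0,0,0],0.04],[[0,-0.014,0.002],[0,0,0],0.04],[[0,-0.014,0.002],[0,0,0],0.04],[[0,-0.014,-0.03],[0,0,0],0.04],[[0,-0.014,-0.07],[0,0,0],0.04],[[0,-0.014,-0.11],[0,0,0],0.04],[[0,-0.014,-0.11],[0,0,0],0.04]])

```text
time_s: 31.05
ee_pos: [0.4388, 0.2393, 0.1985]
orientation: [0.304, 0.729, 0.565, 0.238]
wrist_force: [0.8, -0.5, 0.2]
opening: 0.04
```

```bash
python3 look.py 25;python3 - <<'E'
from t import *
a=cv2.imread("pics/side25.png")[165:325,235:395]; 
a=cv2.imread("pics/scene25.png")[165:325,215:385]; cv2.imwrite("pics/c25z.png",cv2.resize(a,None,fx=3.7,fy=3.7,interpolation=cv2.INTER_CUBIC))
b=cv2.imread("pics/wrist25.png")[0:200,180:480]; cv2.imwrite("pics/w25z.png",cv2.resize(b,None,fx=2.6,fy=2.6,interpolation=cv2.INTER_CUBIC))
E
```

```text
t 31.05 jig TCP mm [-159.2    2.   198.5] z [ 0.712  0.002 -0.702] x [0.001 1.    0.004] Fjig [ 0.92 -0.29  0.16] op 0.04 q [-0.21  0.08 -0.85  2.32  1.16  0.92 -0.55]
```

View pics/side25c.png

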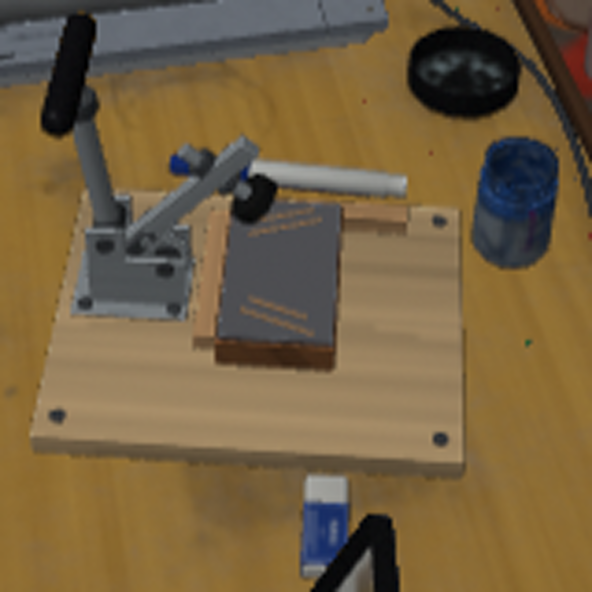

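View pics/c25z.png

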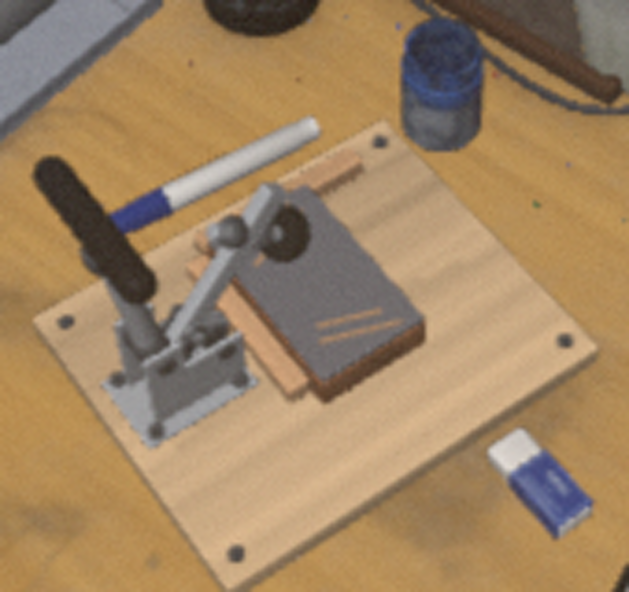

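View pics/w25z.png

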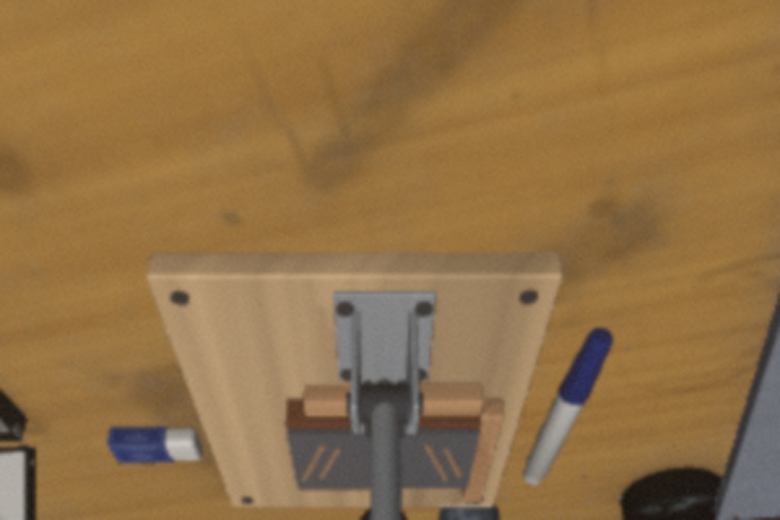

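carry_out(series=[[[0,0,-0.02],[0,0,0],0.04],[[0,0,-0.02],[0,0,0],0.04],[[0,0,-0.02],[0,0,0],0.04],[[0,0,-0.02],[0,0,0],0.04]])

```text
time_s: 31.7
ee_pos: [0.4254, 0.2394, 0.2087]
orientation: [0.304, 0.731, 0.564, 0.234]
wrist_force: [0.9, -0.6, 0.9]
opening: 0.0398
```

Run:
```python
from plan import *
where()
from rig import ticket
print(ticket.finish_job())
```

```text
t 31.7 jig TCP mm [-172.1   -1.3  208.7] z [ 0.708 -0.005 -0.706] x [ 0.006  1.    -0.001] Fjig [ 1.03 -0.39  0.95] op 0.0398 q [-0.21  0.04 -0.86  2.32  1.09  0.93 -0.51]
the job is handed in; nothing more can be done
None
```

I slid the block against both fences and threw the clamp until it locked. With the hand off, it stayed locked for about 5 s before I lifted the handle back fully open. The job was handed in at 31.7 s; the hand-in gives no verdict.

- **Forces:** wrist force read at most about 9 N while pushing the block, and about 3 N or less in the readings taken while moving the handle. Readings came only between moves, so short peaks could have been missed.
- **Block:** in the last pictures it sits flush and parallel with both fences. The second push on the near fence stopped within 0.1 mm of the first. One single-camera fit, made before clamping, disagreed slightly, giving y −1.9 mm and 0.02 rad. That is within tolerance and about the size of a pixel-reading error.
- **Clamp:** when locked, the crossbar was within 2 pixels of where it should be at 1.19 rad. At the end the handle looked the same as at the start, fully open.
- **Bystanders:** the jar, eraser and pen were where they started in the last pictures, and the gripper was clear of everything.

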